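# Clear used specimen cups into the latched drop-front waste box

### The arm

A 6-joint arm with a two-finger parallel gripper is mounted at the origin on the work surface; the furniture and walls round the work are solid. World frame = base frame: x ahead of the robot, y to its left, z up, the work surface at z = 0. Lengths are in m, angles in rad, forces in N, time in s.
With the tool pointing down it reaches from about 0.3 to 0.775 m from the base axis. Payload 14.6 kg.
Tool frame: the origin (TCP) lies midway between the tips of the shut fingers; the grasp point (between the pads) lies 19 mm behind it; z points along the fingers, y is the line along which they close (so a half turn about z gives the same grasp; the last joint's range is limited). The gripper opens to 94 mm and grips with 3 to 60 N. Pads are 16 mm wide; open, the fingers measure 119 mm over their backs; the gripper's body (75 mm by 177 mm) begins 78 mm behind the grasp point.
Start: joints at [1.071, 0.3, 1.521, -0, 1.321, -0.067], TCP at [0.231, 0.499, 0.205] pointing down, gripper open.
Joint ranges: [-3.03, 3.03], [-0.79, 2.21], [0.23, 2.52], [-1.04, 4.18], [0, 3.07], [-2.55, 2.55]. Speed limits (rad/s): [2.22, 2.22, 2.57, 3.14, 3.14, 3.14].

### API

Orientations are given as [roll, pitch, yaw] about the fixed x, y, z axes, in that order (R = Rz(yaw) Ry(pitch) Rx(roll)).
In Python, from station import ctrl gives the robot as it stands. The module is installed in compiled form; this text tells all that it offers.
- The arm moves only by the tool servo_tool, never from a script. Its argument "plan" is a list of rows, each a list of 7 numbers: the opening in per cent of the stroke, from 0 (shut) to 100 (fully open), then the shift along the tool's x, y, z in m, then the turn, a rotation vector about the tool's x, y, z in rad. A call has exactly 8 rows; each row shifts and turns the commanded pose from where the row before left it, along the tool's axes as they then stand; what a row does not reach is not made up. A row lasts 1/8 s, in which the tool goes at most 62.5 mm and 10.7 degrees, less where a joint would pass 70% of its speed; a pose out of reach is approached as far as the arm can. A call with a gripper value outside its range is refused whole. The fingers move at their own pace and stop on an object; "force" is the grip in N (left out, the last holds). Time passes only in rows, so rows that do not move let the fingers close, or fill a call up. It gives the time, the measured TCP pose, the force, the opening and the grip force at its end, in the units of the state.
- ctrl.get_obs(): the state, without advancing time (a new reading comes with each control period).
- ctrl.camera(name): name is "scene" or "top" or "wrist"; returns a dict with "pixels" (384x512x3 uint8, red, green, blue), "z_map" (384x512 float32, m along the optical axis (not along the pixel's ray), 0 where there is no reading), "mtx" (3x3 intrinsics, pixels), "pose" (4x4, takes a point from camera to world coordinates). Camera axes: x right, y up, looking along -z (the intrinsics and any distortion apply to the point x, -y, -z); pixel columns grow to the right and rows downward; lengths in m; the calibration is good to about 2 mm. A picture is of the moment at which its call begins.
- ctrl.hand_in(): hands the job in; it is judged then, once.
The state is a dict: "time_s": time; "qpos": joint angles; "joint_vel": joint speeds; "tau": joint torques, N m; "ee_pos": TCP position; "eef_rot": TCP orientation; "force": force on the tool from outside, world axes, zero at the start; "moment": the same for the moment, N m; "grip_width": finger opening in m; "grip_force": force on a finger pad.
Only numpy, scipy, OpenCV 4.12 (cv2) and the standard library are available. Lean on these libraries where they do the work, as an engineer would, in place of code of your own. Each camera call takes 0.05 s, during which the arm holds its last target. There are 200 camera calls.

### The job

Get rid of all the used specimen cups with orange lids in the white waste box. Press the red sprung hook down through the finger slot in the box's top so that the yellow flap drops open, set cups down on the open flap, which has room for three at a time, and swing it up again to tip them in, as often as it takes. Finish with every orange-lidded cup inside the box and the flap shut and caught by the hook; leave the white-lidded cup standing where it is.

Things in the scene. Friction and masses are not known exactly. Their poses are not given: they have to be found in the camera images.
- drop_box: White sheet-metal waste box, fixed. Origin under its centre at bench height; x from its front (which faces the robot) to its back, y to its left, z up. Outside 160 (x) by 265 (y) by 223 mm high, walls 5 mm. Inside is a well, floor 12 mm above the bench, open only at the front above an 86 mm apron, where the yellow flap is. Top closed but for the finger slot.
- flap (a joint): Yellow flap, rad: 0 upright (shut, stop), 1.5 swung towards the robot, nearly level as a tray (stop); latched it rests near 0.04. Hinge along box y at box x = -80 mm, 88 mm up; flap 135 mm long from it. A light spring and its weight push it open: freed it drops open by itself in about 1 s and stays up only if hooked or held. Lifting takes 2 to 5 N at the handle.
- tray_mid (a point): Middle of the flap's inner face, 58 mm from the hinge; flap open: middle of the tray floor, about 95 mm up. Frame turns with the flap: z away from the hinge, y across, x out of the floor (up when open). Tray inside: 236 mm across, 117 mm from hinge to lip; rims and lip 35 mm high. One row of 3 upright cups fits; they stand still, and slide or topple into the well as the flap is lifted.
- handle (a point): Middle of the steel handle bar on the flap's far edge: 12 mm thick, 90 mm long along box y, 180 mm from the hinge, 52 mm left of the box's middle, clear of the edge by 39 mm. Flap shut: on top, 268 mm above the bench; flap open: nearest the robot, about 100 mm above it. It is round and can turn between gripping fingers while the flap swings.
- hook (a joint): Sprung hook inside the box, rad: 0 sprung up (its barb holds the flap's lip), positive pressed down, stop 0.22; the flap is free above about 0.12. As the flap is shut all the way (to 0) its lip pushes the sloped hook down and the hook snaps up behind it.
- hook_pad (a point): Top of the red thumb pad (30 mm box x, 26 mm box y) on the hook, under the slot; 17 mm below the box's top when up. Press straight down: the flap is free 10 to 12 mm down, stop 18 mm down; 3 N to start, about 6 N when free.
- slot (a point): Middle of the finger slot in the box's top, at the height of the top: 62 mm along box y, 36 mm along box x (between the shut flap's edge and the top plate); 62 mm right of the box's middle.
- well (a point): Middle of the inside of the box, 50 mm above the bench; axes as the box. Round the bench: a wall stands along its right edge (world y about -0.43 m at x 0.40, -0.35 at x 0.70) and behind the box; the left edge (y about 0.26 at x 0.40) is open.
- used_cup_1_mid (a point): Middle (34 mm up) of a used specimen cup with an ORANGE lid: round, 68 mm tall, lid 61 mm across (its top 14 mm), body tapering to about 50 mm, 50 g, z along its axis towards the lid. Stands on the bench at the start; None if absent.
- used_cup_2_mid (a point): Middle (34 mm up) of a used specimen cup with an ORANGE lid: round, 68 mm tall, lid 61 mm across (its top 14 mm), body tapering to about 50 mm, 50 g, z along its axis towards the lid. Stands on the bench at the start; None if absent.
- used_cup_3_mid (a point): Middle (34 mm up) of a used specimen cup with an ORANGE lid: round, 68 mm tall, lid 61 mm across (its top 14 mm), body tapering to about 50 mm, 50 g, z along its axis towards the lid. Stands on the bench at the start; None if absent.
- used_cup_4_mid (a point): Middle (34 mm up) of a used specimen cup with an ORANGE lid: round, 68 mm tall, lid 61 mm across (its top 14 mm), body tapering to about 50 mm, 50 g, z along its axis towards the lid. Stands on the bench at the start; None if absent.
- used_cup_5_mid (a point): Middle (34 mm up) of a used specimen cup with an ORANGE lid: round, 68 mm tall, lid 61 mm across (its top 14 mm), body tapering to about 50 mm, 50 g, z along its axis towards the lid. Stands on the bench at the start; None if absent.
- white_cup_mid (a point): Middle (34 mm up) of the specimen cup with a WHITE lid, same shape; still to be tested, it stays on the bench. Not listed: at the right near the robot, the room's green-lidded bucket (263 by 221 mm, 224 mm tall) is fixed, its centre at x 0.15, y -0.35 m; it is not used, keep clear of it.
Not all that is in view belongs to the job. What is shaped like the part that bears used_cup_4_mid but turquoise is not meant.

How it is judged:
On the way, in this order (a step that is already met when the one before it is completed fails the run):
1. the hook is pressed down through the slot and frees the flap (value of joint hook above 0.09 rad and contact force between the fingers and hook above 0.5 N).
2. the flap has dropped open as a tray (value of joint flap above 1.35 rad and value of joint hook below 0.05 rad), for 0.2 s.
3. a used cup has been set down on the open flap and let go (value of joint flap above 1.3 rad and ((z of used_cup_1_mid in the frame of tray_mid between -0.062 and 0.06 m and y of used_cup_1_mid in the frame of tray_mid between -0.12 and 0.12 m and x of used_cup_1_mid in the frame of tray_mid between 0.015 and 0.06 m and contact force between the fingers and used_cup_1 below 0.05 N) or (z of used_cup_2_mid in the frame of tray_mid between -0.062 and 0.06 m and y of used_cup_2_mid in the frame of tray_mid between -0.12 and 0.12 m and x of used_cup_2_mid in the frame of tray_mid between 0.015 and 0.06 m and contact force between the fingers and used_cup_2 below 0.05 N) or (z of used_cup_3_mid in the frame of tray_mid between -0.062 and 0.06 m and y of used_cup_3_mid in the frame of tray_mid between -0.12 and 0.12 m and x of used_cup_3_mid in the frame of tray_mid between 0.015 and 0.06 m and contact force between the fingers and used_cup_3 below 0.05 N) or (z of used_cup_4_mid in the frame of tray_mid between -0.062 and 0.06 m and y of used_cup_4_mid in the frame of tray_mid between -0.12 and 0.12 m and x of used_cup_4_mid in the frame of tray_mid between 0.015 and 0.06 m and contact force between the fingers and used_cup_4 below 0.05 N) or (z of used_cup_5_mid in the frame of tray_mid between -0.062 and 0.06 m and y of used_cup_5_mid in the frame of tray_mid between -0.12 and 0.12 m and x of used_cup_5_mid in the frame of tray_mid between 0.015 and 0.06 m and contact force between the fingers and used_cup_5 below 0.05 N))), for 0.2 s.
At the end, for the whole second after the job is handed in: Every orange-lidded cup lies inside the waste box; the flap is shut to within 0.10 rad and held there by the hook, which is sprung up again (below 0.05 rad); the white-lidded cup stands upright within 30 mm of where it was (x of used_cup_1_mid in the frame of drop_box between -0.076 and 0.078 m and y of used_cup_1_mid in the frame of drop_box between -0.13 and 0.13 m and height (world z) of each of used_cup_1_mid, used_cup_2_mid, used_cup_3_mid, used_cup_4_mid, used_cup_5_mid below 0.19 m and x of used_cup_2_mid in the frame of drop_box between -0.076 and 0.078 m and y of used_cup_2_mid in the frame of drop_box between -0.13 and 0.13 m and x of used_cup_3_mid in the frame of drop_box between -0.076 and 0.078 m and y of used_cup_3_mid in the frame of drop_box between -0.13 and 0.13 m and x of used_cup_4_mid in the frame of drop_box between -0.076 and 0.078 m and y of used_cup_4_mid in the frame of drop_box between -0.13 and 0.13 m and x of used_cup_5_mid in the frame of drop_box between -0.076 and 0.078 m and y of used_cup_5_mid in the frame of drop_box between -0.13 and 0.13 m and value of joint flap below 0.1 rad and value of joint hook below 0.05 rad and velocity of joint flap below 0.05 rad/s and angle between white_cup_mid's own z axis and vertical below 0.15 rad and distance of white_cup_mid from where it was at the start of the episode below 0.03 m); the robot touches nothing.
It fails at once if the white-lidded cup is knocked over or carried off (angle between white_cup_mid's own z axis and vertical above 0.6 rad or distance of white_cup_mid from where it was at the start of the episode above 0.06 m).
It fails at once if a used cup is dropped off the bench (height (world z) of any of used_cup_1_mid, used_cup_2_mid, used_cup_3_mid, used_cup_4_mid, used_cup_5_mid below -0.1 m).
Of used_cup_1, used_cup_2, used_cup_3, used_cup_4, used_cup_5 only 3 to 5 are there at a start; the rules pass over those that are not, and their reading is None.
At some moment in a run one of used_cup_1, used_cup_2, used_cup_3, used_cup_4, used_cup_5 may be knocked a few centimetres aside while the robot is not near it.
It also fails if it takes over 210 s, if anything falls off the work surface, if the arm or the gripper's body presses on something with over 40 N, if the wrist force passes 120 N, or if a joint passes its speed limit or range.

## Working session

There is one attempt and no reset: what is moved stays moved. The work goes in short steps, Python scripts to look and compute and a tool call to move; the robot and the scene stay as the last step left them, time stands still between calls to the robot, and variables do not carry over. Pictures are saved under pics/ and viewed, at most 14 in all, crops included, and the job is handed in when it is done.

Besides the shell and the picture viewer there is one more tool, called after ">>>" as name([rows], argument=value, ...), one row to a line, values as JSON. servo_tool: Moves the arm, as the interface text tells. Its arguments: {"type":"object","properties":{"plan":{"type":"array","items":{"type":"array","items":{"type":"number"}}},"force":{"type":"number"}},"required":["plan"]}

```bash
mkdir -p pics
cat > h.py <<'E'
import numpy as np, cv2
from station import ctrl
def shot(n):
    c=ctrl.camera(n); return c
def world(c,u,v,z=None):
    """pixel -> world: by depth map, or on plane z"""
    K=c["mtx"];P=c["pose"]
    d=np.array([(u-K[0,2])/K[0,0],-(v-K[1,2])/K[1,1],-1.0])
    if z is None:
        return P[:3,:3]@(d*c["z_map"][int(round(v)),int(round(u))])+P[:3,3]
    r=P[:3,:3]@d
    return P[:3,3]+r*(z-P[2,3])/r[2]
def cloud(c):
    K=c["mtx"];P=c["pose"];h,w=c["z_map"].shape
    u,v=np.meshgrid(np.arange(w),np.arange(h));Z=c["z_map"]
    p=np.stack([(u-K[0,2])/K[0,0]*Z,-(v-K[1,2])/K[1,1]*Z,-Z],-1)
    return p@P[:3,:3].T+P[:3,3]
def save(c,n): cv2.imwrite(f"pics/{n}.png",c["pixels"][:,:,::-1])
E
python3 - <<'E'
from h import *
a=shot("scene");b=shot("top")
cv2.imwrite("pics/a.png",np.vstack([cv2.resize(x["pixels"],(400,300))[:,:,::-1] for x in (a,b)]))
save(a,"scene0");save(b,"top0")
print(a["pose"].round(3),b["pose"].round(3),b["mtx"])
E
```

```text
[[ 0.36   0.796 -0.487  0.106]
 [-0.933  0.306 -0.19  -0.214]
 [-0.002  0.523  0.852  0.935]
 [ 0.     0.     0.     1.   ]] [[-0.008  0.978 -0.209  0.344]
 [-1.    -0.008 -0.002 -0.055]
 [-0.003  0.209  0.978  1.264]
 [ 0.     0.     0.     1.   ]] [[396.18266681   0.         255.75073411]
 [  0.         396.18266681 187.31362054]
 [  0.           0.           1.        ]]
```

View pics/top0.png

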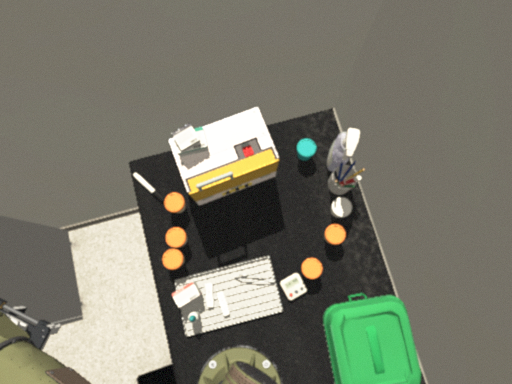

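View pics/scene0.png

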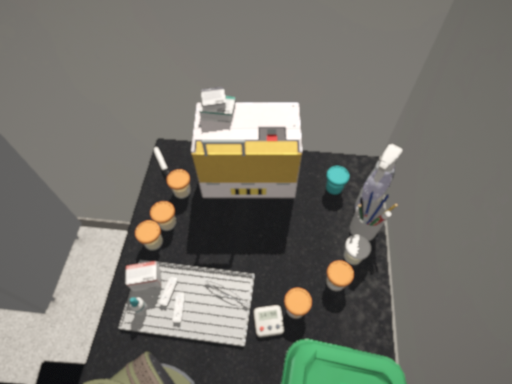

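The top view shows five orange lids: (175,203), (176,237) and (173,259) on the left, (335,234) and (312,268) on the right. The turquoise one is at (306,149) and the white lid near (342,207). The box top is around (225,150), with the red pad at (248,151) and the handle at (215,180). Next I'll measure them.

```bash
cat >> h.py <<'E'
def blobs(c,lo,hi,amin=30):
    hsv=cv2.cvtColor(c["pixels"],cv2.COLOR_RGB2HSV)
    m=cv2.inRange(hsv,np.array(lo),np.array(hi))
    m=cv2.morphologyEx(m,cv2.MORPH_OPEN,np.ones((2,2),np.uint8))
    n,l,s,ce=cv2.connectedComponentsWithStats(m)
    return [(ce[i],s[i,4],l==i) for i in range(1,n) if s[i,4]>=amin]
ORANGE=([7,150,120],[17,255,255])
def cups(c):
    p=cloud(c);out=[]
    for ce,a,m in blobs(c,*ORANGE,amin=60):
        q=p[m];q=q[(c["z_map"][m]>0)]
        top=q[np.abs(q[:,2]-np.percentile(q[:,2],90))<.006]
        out.append((ce.round(),a,top.mean(0).round(3),(np.ptp(top[:,:2],axis=0)).round(3)))
    return out
E
python3 - <<'E'
from h import *
for n in("top","scene"):
    c=shot(n);print(n)
    for o in cups(c):print(*o, world(c,*o[0],.068).round(3))
    p=cloud(c)
    for nm,lo,hi in(("yellow",[19,150,80],[32,255,255]),("red",[0,150,80],[5,255,255]),):
        for ce,a,m in blobs(c,lo,hi,20):print(nm,ce.round(),a,np.median(p[m],0).round(3),p[m].min(0).round(3),p[m].max(0).round(3))
    # box top
    m=(np.abs(p[...,2]-.223)<.006)&(p[...,0]>.4)&(p[...,0]<.95)&(np.abs(p[...,1])<.35)
    r=cv2.minAreaRect(p[m][:,:2].astype(np.float32));print("top",m.sum(),r,cv2.boxPoints(r).round(3))
    m=(p[...,2]>.05)&(p[...,0]>.4)&(p[...,1]<-.2)&(p[...,1]>-.42)&(p[...,0]<.6)&(p[...,2]<.09)
    hsv=cv2.cvtColor(c["pixels"],cv2.COLOR_RGB2HSV); m&=(hsv[...,1]<40)&(hsv[...,2]>110)
    print("white",m.sum(),p[m].mean(0).round(3),p[m].min(0).round(3),p[m].max(0).round(3))
    # handle
    m=(p[...,2]>.255)&(p[...,2]<.285)&(p[...,0]>.4)&(p[...,0]<.9)&(np.abs(p[...,1])<.3)
    q=p[m];print("handle",len(q),q.mean(0).round(3) if len(q) else 0,q.min(0).round(3),q.max(0).round(3))
c=shot("top");cv2.imwrite("pics/t.png",cv2.resize(c["pixels"][90:290,120:380,::-1],(780,600),interpolation=cv2.INTER_CUBIC))
E
```

```text
top
[170. 208.] 62 [0.546 0.216 0.067] [0.046 0.044] [0.537 0.21  0.068]
[338. 235.] 113 [ 0.454 -0.288  0.067] [0.061 0.055] [ 0.451 -0.299  0.068]
[174. 249.] 263 [0.418 0.205 0.068] [0.122 0.064] [0.413 0.193 0.068]
yellow [236. 175.] 1472 [ 0.612 -0.008  0.211] [ 0.344 -0.13  -0.005] [0.707 0.127 1.264]
yellow [172. 204.] 52 [0.549 0.204 0.067] [0.531 0.192 0.058] [0.568 0.217 0.071]
yellow [332. 235.] 44 [ 0.452 -0.283  0.067] [ 0.441 -0.299  0.061] [ 0.46  -0.268  0.072]
yellow [178. 241.] 33 [0.437 0.182 0.067] [0.424 0.17  0.062] [0.443 0.195 0.071]
yellow [169. 260.] 29 [0.381 0.208 0.066] [0.369 0.192 0.063] [0.392 0.217 0.069]
yellow [311. 274.] 36 [ 0.338 -0.214  0.066] [ 0.328 -0.226  0.061] [ 0.345 -0.204  0.071]
red [249. 152.] 80 [ 0.671 -0.035  0.205] [ 0.344 -0.055  0.007] [ 0.739 -0.021  1.264]
top 4752 ((0.6988014578819275, -0.01340419054031372), (0.2250116914510727, 0.6934204697608948), 14.530637741088867) [[ 0.503  0.294]
 [ 0.677 -0.377]
 [ 0.895 -0.321]
 [ 0.721  0.35 ]]
white 433 [ 0.542 -0.34   0.068] [ 0.506 -0.42   0.05 ] [ 0.6   -0.284  0.09 ]
handle 2038 [0.742 0.038 0.27 ] [ 0.555 -0.3    0.255] [0.889 0.3   0.285]
scene
yellow [248. 168.] 2586 [0.598 0.002 0.162] [ 0.106 -0.214  0.094] [0.646 0.123 0.935]
red [272. 138.] 38 [ 0.676 -0.033  0.208] [ 0.106 -0.214  0.205] [ 0.685 -0.023  0.935]
top 5192 ((0.6959625482559204, -0.015196263790130615), (0.23219376802444458, 0.693416178226471), 14.974002838134766) [[ 0.494  0.29 ]
 [ 0.673 -0.38 ]
 [ 0.898 -0.32 ]
 [ 0.719  0.35 ]]
white 782 [ 0.551 -0.337  0.069] [ 0.507 -0.42   0.05 ] [ 0.6   -0.285  0.09 ]
handle 3309 [0.759 0.021 0.27 ] [ 0.556 -0.3    0.255] [0.891 0.299 0.285]
```

View pics/t.png

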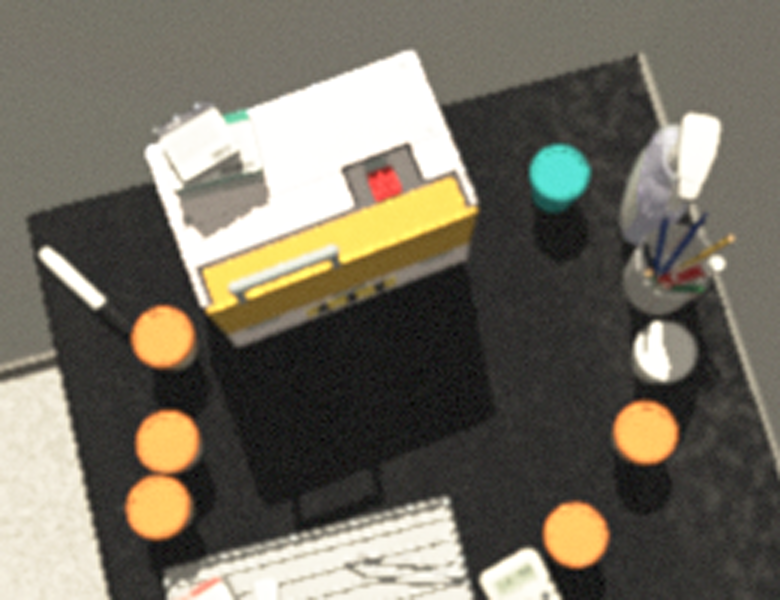

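The zoom shows the same objects, with the box yawed about 15° and two lids almost touching at (168,440) and (160,508). The white lid is at (664,352), beside a pen pot. I'll refine these using height masks.

```bash
cat >> h.py <<'E'
def cups(c,zlo=.055,zhi=.08,col=([5,110,90],[32,255,255])):
    p=cloud(c);hsv=cv2.cvtColor(c["pixels"],cv2.COLOR_RGB2HSV)
    m=cv2.inRange(hsv,np.array(col[0]),np.array(col[1]))>0
    m&=(p[...,2]>zlo)&(p[...,2]<zhi)&(p[...,0]>.2)&(p[...,0]<.8)&(np.abs(p[...,1])<.4)
    q=p[m];out=[]
    # split on a 2 mm plan grid
    g=np.zeros((300,400),np.uint8)
    ix=((q[:,0]-.2)/.002).astype(int);iy=((q[:,1]+.4)/.002).astype(int)
    g[ix.clip(0,299),iy.clip(0,399)]=255
    g=cv2.morphologyEx(g,cv2.MORPH_CLOSE,np.ones((5,5),np.uint8))
    g=cv2.copyMakeBorder(g,1,1,1,1,cv2.BORDER_CONSTANT)
    d=cv2.distanceTransform(g,cv2.DIST_L2,5)[1:-1,1:-1]
    n,l=cv2.connectedComponents((d>8).astype(np.uint8))
    for i in range(1,n):
        r,cc=np.nonzero(l==i);k=np.array([r.mean()*.002+.2,cc.mean()*.002-.4])
        for _ in range(3):
            s=q[np.hypot(*(q[:,:2]-k).T)<.033]; (kx,ky),R=cv2.minEnclosingCircle(s[:,:2].astype(np.float32)); k=s[:,:2].mean(0)*.5+.5*np.array([kx,ky])
        out.append((k.round(3),round(R,3),len(s),s[:,2].mean().round(3)))
    return out
E
python3 - <<'E'
from h import *
for n in("top","scene"):
    c=shot(n);print(n)
    for o in cups(c):print(*o)
    p=cloud(c);hsv=cv2.cvtColor(c["pixels"],cv2.COLOR_RGB2HSV)
    near=(p[...,0]>.5)&(p[...,0]<.9)&(np.abs(p[...,1])<.18)
    m=near&(np.abs(p[...,2]-.223)<.007)&(hsv[...,1]<60)&(hsv[...,2]>120)
    q=p[m];r=cv2.minAreaRect(q[:,:2].astype(np.float32));print("top",m.sum(),np.median(q[:,2]),r,cv2.boxPoints(r).round(3).tolist())
    red=near&(cv2.inRange(hsv,np.array([0,150,80]),np.array([5,255,255]))>0)
    q=p[red];print("red",len(q),np.median(q,0).round(3),q.min(0).round(3),q.max(0).round(3))
    m=near&(p[...,2]>.258)&(p[...,2]<.285)&(p[...,0]<.66)
    q=p[m];r=cv2.minAreaRect(q[:,:2].astype(np.float32));print("handle",len(q),r,q[:,2].mean())
    m=near&(p[...,2]>.12)&(p[...,2]<.21)&(hsv[...,0]>18)&(hsv[...,0]<33)&(hsv[...,1]>150)
    q=p[m];v=np.polyfit(q[:,1],q[:,0],1);print("flap face x=a*y+b",v,np.degrees(np.arctan(v[0])))
    m=(p[...,2]>.055)&(p[...,2]<.078)&(p[...,0]>.45)&(p[...,0]<.56)&(p[...,1]<-.28)&(p[...,1]>-.37)&(hsv[...,1]<60)
    q=p[m];print("white",len(q),np.median(q,0).round(3),np.percentile(q,2,0).round(3),np.percentile(q,98,0).round(3))
E
```

```text
top
[ 0.354 -0.215] 0.03 340 0.067
[0.384 0.198] 0.031 344 0.067
[0.448 0.191] 0.031 328 0.067
[ 0.453 -0.289] 0.031 326 0.067
[0.555 0.199] 0.031 314 0.066
top 3249 0.2227372880081162 ((0.7046264410018921, -0.014283448457717896), (0.2097921371459961, 0.38792210817337036), 14.991556167602539) [[0.5529999732971191, 0.1459999978542328], [0.652999997138977, -0.2290000021457672], [0.8560000061988831, -0.17499999701976776], [0.7559999823570251, 0.20000000298023224]]
red 80 [ 0.674 -0.032  0.206] [ 0.659 -0.046  0.015] [ 0.736 -0.018  0.212]
handle 198 ((0.5973894596099854, 0.09489436447620392), (0.16037742793560028, 0.07715964317321777), 62.30875778198242) 0.27154895357282455
flap face x=a*y+b [-0.38412256  0.59940344] -21.01290918258749
white 296 [ 0.534 -0.313  0.067] [ 0.508 -0.341  0.06 ] [ 0.558 -0.285  0.072]
scene
[ 0.354 -0.217] 0.031 572 0.068
[0.383 0.196] 0.031 445 0.068
[0.447 0.189] 0.031 404 0.068
[ 0.453 -0.291] 0.031 521 0.068
[0.554 0.197] 0.031 355 0.068
top 3501 0.22425581319363375 ((0.7222053408622742, -0.01769976317882538), (0.20633883774280548, 0.3965335786342621), 20.66252326965332) [[0.5559999942779541, 0.13099999725818634], [0.6959999799728394, -0.23999999463558197], [0.8889999985694885, -0.16699999570846558], [0.7490000128746033, 0.20399999618530273]]
red 37 [ 0.678 -0.03   0.208] [ 0.67  -0.04   0.206] [ 0.686 -0.02   0.21 ]
handle 300 ((0.5968678593635559, 0.09258179366588593), (0.15961004793643951, 0.07621446251869202), 63.14358139038086) 0.2715769439172903
flap face x=a*y+b [-0.38297679  0.59945784] -20.955680298931544
white 439 [ 0.533 -0.315  0.068] [ 0.508 -0.342  0.06 ] [ 0.559 -0.288  0.072]
```

Run:
```python
from h import *
for n in("top","scene"):
    c=shot(n);print(n)
    p=cloud(c);hsv=cv2.cvtColor(c["pixels"],cv2.COLOR_RGB2HSV)
    near=(p[...,0]>.5)&(p[...,0]<.9)&(np.abs(p[...,1])<.18)
    def plan(m):
        g=np.zeros((250,250),np.uint8);q=p[m]
        g[((q[:,0]-.45)/.002).astype(int).clip(0,249),((q[:,1]+.25)/.002).astype(int).clip(0,249)]=255
        g=cv2.morphologyEx(g,cv2.MORPH_CLOSE,np.ones((5,5),np.uint8));g=cv2.morphologyEx(g,cv2.MORPH_OPEN,np.ones((5,5),np.uint8))
        k,l,s,ce=cv2.connectedComponentsWithStats(g);i=1+s[1:,4].argmax();r,cc=np.nonzero(l==i)
        pts=np.c_[r*.002+.45,cc*.002-.25].astype(np.float32)
        R=cv2.minAreaRect(pts);return R,cv2.boxPoints(R).round(3).tolist()
    print("top",plan(near&(np.abs(p[...,2]-.223)<.006)))
    m=near&(p[...,2]>.262)&(p[...,2]<.280)&(p[...,0]<.64)
    print("handle",plan(m))
    for lo,hi in((.12,.15),(.15,.18),(.18,.21)):
        m=near&(p[...,2]>lo)&(p[...,2]<hi)&(hsv[...,0]>18)&(hsv[...,0]<33)&(hsv[...,1]>150)
        q=p[m].astype(np.float32);vx,vy,x,y=cv2.fitLine(q[:,:2],cv2.DIST_HUBER,0,.01,.01).ravel();print(lo,len(q),x,y,np.degrees(np.arctan(vx/vy)),np.percentile(q[:,1],[2,98]))
    # red pad
    m=near&(p[...,2]>.19)&(p[...,2]<.215)&(p[...,1]<.03)&(cv2.inRange(hsv,np.array([0,120,60]),np.array([6,255,255]))>0)
    q=p[m];print("red",len(q),q.mean(0).round(3),np.percentile(q,[3,97],0).round(3).tolist())
```

```text
top
top (((0.6723631620407104, 0.03475886583328247), (0.16951724886894226, 0.26628828048706055), 20.738712310791016), [[0.5460000038146973, 0.1289999932050705], [0.6399999856948853, -0.11999999731779099], [0.7990000247955322, -0.05999999865889549], [0.7039999961853027, 0.1889999955892563]])
handle (((0.5775098204612732, 0.050808168947696686), (0.012632474303245544, 0.08948029577732086), 21.37062644958496), [[0.5550000071525574, 0.09000000357627869], [0.5879999995231628, 0.007000000216066837], [0.6000000238418579, 0.010999999940395355], [0.5669999718666077, 0.0949999988079071]])
0.12 169 0.59730613 0.008303571 -20.92814 [-0.10856297  0.12170707]
0.15 183 0.5964009 0.0074816104 -20.919935 [-0.10816858  0.12220764]
0.18 203 0.59329814 0.012529788 -20.987453 [-0.10969046  0.12156528]
red 86 [ 0.674 -0.03   0.206] [[0.661, -0.043, 0.202], [0.688, -0.018, 0.21]]
scene
top (((0.6716857552528381, 0.033401310443878174), (0.17155003547668457, 0.2663138806819916), 21.124719619750977), [[0.5440000295639038, 0.12700000405311584], [0.6399999856948853, -0.12200000137090683], [0.800000011920929, -0.05999999865889549], [0.7039999961853027, 0.1889999955892563]])
handle (((0.5756024718284607, 0.05322195217013359), (0.013531886972486973, 0.0938343033194542), 20.224857330322266), [[0.5529999732971191, 0.0949999988079071], [0.5849999785423279, 0.007000000216066837], [0.5979999899864197, 0.012000000104308128], [0.5659999847412109, 0.10000000149011612]])
0.12 595 0.598389 0.0060564606 -20.96294 [-0.10622809  0.1190977 ]
0.15 630 0.59754634 0.0051539293 -20.994503 [-0.1071331   0.11802336]
0.18 709 0.5958426 0.00646384 -21.005213 [-0.10805696  0.11953689]
red 51 [ 0.678 -0.03   0.208] [[0.67, -0.041, 0.205], [0.687, -0.019, 0.21]]
```

```bash
cat >> h.py <<'E'
from scipy.spatial.transform import Rotation as Ro
C=np.array([.677,.0358]);YAW=np.radians(21);EX=np.array([np.cos(YAW),np.sin(YAW)]);EY=np.array([-EX[1],EX[0]])
def box(x,y): return C+x*EX+y*EY
def chain(*wps):
    """successive tool-frame shifts (mm) and z-turns (rad) through world waypoints (x,y,z,yawdeg), from the measured pose"""
    o=ctrl.get_obs();p=np.array(o["ee_pos"]);R=Ro.from_euler("xyz",o["eef_rot"])
    print("t",round(o["time_s"],2),"p",p.round(4),"rpy",np.degrees(o["eef_rot"]).round(2),"q",np.round(o["qpos"],2),"F",np.round(o["force"],1),"w",round(o["grip_width"],4),"gf",round(o["grip_force"],1))
    for w in wps:
        T=Ro.from_euler("xyz",[180,0,w[3]],degrees=True)
        print(np.round(w,3),"shift mm",(R.inv().apply(np.array(w[:3])-p)*1000).round(1),"rotvec",(R.inv()*T).as_rotvec().round(3));p=np.array(w[:3]);R=T
E
python3 - <<'E'
from h import *
o=ctrl.get_obs();psi=np.degrees(o["eef_rot"][2]);s=box(-.0246,-.061)
print(box(-.0246,-.062))
chain((o["ee_pos"][0],o["ee_pos"][1],.33,psi),(.5,.2,.33,psi),(*s,.33,21),(*s,.235,21),(*s,.192,21))
c=shot("top");p=cloud(c);m=(np.abs(p[...,0]-.7)<.12)&(np.abs(p[...,1]-.09)<.1)&(p[...,2]<.5)&(p[...,2]>.235)&(p[...,0]>.65)
q=p[m];print("item",len(q),q.min(0).round(3),q.max(0).round(3))
E
```

```text
[ 0.67625273 -0.03089784]
t 0.45 p [0.2306 0.4993 0.2054] rpy [-179.99   -0.    155.2 ] q [ 1.07  0.3   1.52  0.    1.32 -0.07] F [-0.2 -0.3  0.5] w 0.0943 gf 0.0
[  0.231   0.499   0.33  155.202] shift mm [   0.    -0.  -124.6] rotvec [-0. -0.  0.]
[  0.5     0.2     0.33  155.202] shift mm [-370.  -158.7   -0. ] rotvec [0. 0. 0.]
[ 0.676 -0.03   0.33  21.   ] shift mm [-256.1 -135.    -0. ] rotvec [ 0.    -0.     2.342]
[ 0.676 -0.03   0.235 21.   ] shift mm [ 0. -0. 95.] rotvec [0. 0. 0.]
[ 0.676 -0.03   0.192 21.   ] shift mm [ 0. -0. 43.] rotvec [0. 0. 0.]
item 5323 [ 0.654 -0.01   0.235] [0.812 0.19  0.5  ]
```

>>> servo_tool([
  [0,0,0,-0.062,0,0,0],
  [0,0,0,-0.062,0,0,0],
  [0,-0.052,-0.0245,0,0,0,0],
  [0,-0.052,-0.0245,0,0,0,0],
  [0,-0.052,-0.0245,0,0,0,0],
  [0,-0.052,-0.0245,0,0,0,0],
  [0,-0.052,-0.0245,0,0,0,0],
  [0,-0.052,-0.0245,0,0,0,0],
])

```text
time_s: 1.5
ee_pos: [0.4532, 0.2333, 0.3296]
eef_rot: [3.141, 0.0, 2.709]
force: [0.6, 1.9, 0.7]
grip_width: 0.0173
grip_force: 0.0
```

>>> servo_tool([
  [0,-0.052,-0.0245,0,0,0,0],
  [0,-0.052,-0.0245,0,0,0,0],
  [0,-0.052,-0.0245,0,0,0,0],
  [0,-0.052,-0.0245,0,0,0,0],
  [0,-0.052,-0.0245,0,0,0,0],
  [0,-0.052,-0.0245,0,0,0,0],
  [0,0,0,0,0,0,-0.16],
  [0,0,0,0,0,0,-0.16],
])

```text
time_s: 2.5
ee_pos: [0.6741, -0.0301, 0.3286]
eef_rot: [3.142, -0.001, 3.033]
force: [-0.6, 0.1, 1.0]
grip_width: 0.0004
grip_force: 0.0
```

>>> servo_tool([
  [0,0,0,0,0,0,-0.16],
  [0,0,0,0,0,0,-0.16],
  [0,0,0,0,0,0,-0.16],
  [0,0,0,0,0,0,0],
  [0,0,0,0,0,0,0],
  [0,0,0,0,0,0,0],
  [0,0,0,0,0,0,0],
  [0,0,0,0,0,0,0],
])

```text
time_s: 3.5
ee_pos: [0.6738, -0.0293, 0.3295]
eef_rot: [-3.142, 0.0, -2.775]
force: [-0.5, -0.7, -0.4]
grip_width: 0.0005
grip_force: 0.0
```

Run:
```python
from h import *
s=box(-.0246,-.062)
chain((*s,.33,201),(*s,.235,201),(*s,.192,201))
c=shot("wrist");save(c,"w1")
p=cloud(c);hsv=cv2.cvtColor(c["pixels"],cv2.COLOR_RGB2HSV)
m=(p[...,2]>.19)&(p[...,2]<.215)&(cv2.inRange(hsv,np.array([0,120,60]),np.array([6,255,255]))>0)
q=p[m];print("red",len(q),q.mean(0).round(3),np.percentile(q,[3,97],0).round(3).tolist())
```

```text
t 3.5 p [ 0.6738 -0.0293  0.3295] rpy [-180.      0.   -158.99] q [-0.1   0.56  0.88 -0.    1.7  -2.04] F [-0.5 -0.7 -0.4] w 0.0005 gf 0.0
[ 6.76e-01 -3.10e-02  3.30e-01  2.01e+02] shift mm [-1.7 -2.3 -0.5] rotvec [-0.  0.  0.]
[ 6.76e-01 -3.10e-02  2.35e-01  2.01e+02] shift mm [ 0. -0. 95.] rotvec [0. 0. 0.]
[ 6.76e-01 -3.10e-02  1.92e-01  2.01e+02] shift mm [ 0. -0. 43.] rotvec [0. 0. 0.]
red 609 [ 0.674 -0.031  0.205] [[0.661, -0.044, 0.203], [0.688, -0.018, 0.206]]
```

View pics/w1.png

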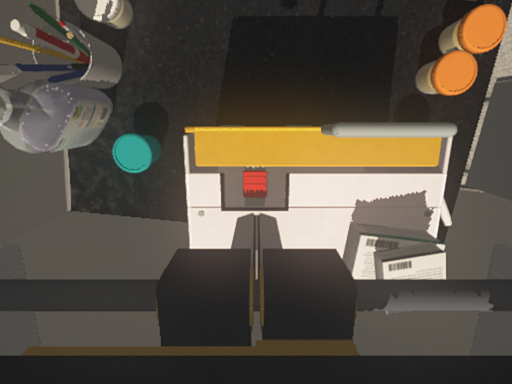

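The wrist view shows the slot with the red pad at (255,182), and the closed fingers are aligned above it. Pressing now.

>>> servo_tool([
  [0,0,-0.0015,0.04,0,0,0],
  [0,0,0,0.04,0,0,0],
  [0,0,0,0.035,0,0,0],
  [0,0,0,0.007,0,0,0],
  [0,0,0,0.006,0,0,0],
  [0,0,0,0.006,0,0,0],
  [0,0,0,0.004,0,0,0],
  [0,0,0,0,0,0,0],
])

```text
time_s: 4.55
ee_pos: [0.6756, -0.0305, 0.1934]
eef_rot: [-3.14, 0.004, -2.774]
force: [2.8, 1.0, 7.7]
grip_width: 0.0003
grip_force: 3.5
```

>>> servo_tool([
  [0,0,0,0.003,0,0,0],
  [0,0,0,0,0,0,0],
  [0,0,0,0,0,0,0],
  [0,0,0,0,0,0,0],
  [0,0,0,-0.05,0,0,0],
  [0,0,0,-0.06,0,0,0],
  [0,0,0,-0.03,0,0,0],
  [0,0,0,0,0,0,0],
])

```text
time_s: 5.55
ee_pos: [0.675, -0.0308, 0.3315]
eef_rot: [-3.139, 0.005, -2.774]
force: [0.6, -0.3, 0.1]
grip_width: 0.0003
grip_force: 0.0
```

Run:
```python
from h import *
c=shot("top")
for o in cups(c):print(*o)
p=cloud(c)
m=(p[...,2]>.085)&(p[...,2]<.14)&(p[...,0]<.6)&(p[...,0]>.38)&(np.abs(p[...,1])<.17)
q=p[m];print(len(q),q.min(0).round(3),q.max(0).round(3),np.median(q[:,2]))
chain((.448,.191,.33,180),(.448,.191,.12,180),(.448,.191,.042,180))
s=box(-.145,.075)
print("place",s,box(-.145,0),box(-.145,-.075),"handle",box(-.08-.18*np.sin(1.5),.052))
```

```text
[ 0.354 -0.214] 0.03 340 0.067
[0.384 0.199] 0.03 323 0.067
[0.448 0.193] 0.031 301 0.067
[ 0.453 -0.289] 0.031 328 0.067
[0.555 0.2  ] 0.031 314 0.067
628 [ 0.496 -0.16   0.088] [0.6   0.143 0.137] 0.09857561335025256
t 5.6 p [ 0.6746 -0.0308  0.3289] rpy [-1.7995e+02  9.0000e-02 -1.5896e+02] q [-0.1   0.56  0.88 -0.    1.7  -2.04] F [ 0.3  0.3 -0.9] w -0.0 gf 0.0
[  0.448   0.191   0.33  180.   ] shift mm [131.9 288.3  -1.5] rotvec [-0.001  0.002  0.367]
[4.48e-01 1.91e-01 1.20e-01 1.80e+02] shift mm [  0.  -0. 210.] rotvec [0. 0. 0.]
[4.48e-01 1.91e-01 4.20e-02 1.80e+02] shift mm [ 0. -0. 78.] rotvec [0. 0. 0.]
place [0.51475324 0.05385518] [ 0.54163084 -0.01616335] [ 0.56850843 -0.08618188] handle [ 0.41605491 -0.0086679 ]
```

>>> servo_tool([
  [100,0.022,0.048,0,0,0,0],
  [100,0.022,0.048,0,0,0,0],
  [100,0.022,0.048,0,0,0,0],
  [100,0.022,0.048,0,0,0,0],
  [100,0.022,0.048,0,0,0,0],
  [100,0.022,0.048,0,0,0,0],
  [100,0,0,0,0,0,0.183],
  [100,0,0,0,0,0,0.183],
])

```text
time_s: 6.6
ee_pos: [0.447, 0.1911, 0.3271]
eef_rot: [-3.141, -0.002, 3.138]
force: [0.1, 0.6, -0.4]
grip_width: 0.0769
grip_force: 0.0
```

>>> servo_tool([
  [100,0,0,0.05,0,0,0],
  [100,0,0,0.05,0,0,0],
  [100,0,0,0.05,0,0,0],
  [100,0,0,0.03,0,0,0],
  [100,0,0,0,0,0,0],
  [100,0,0,0,0,0,0],
  [100,0,0,0,0,0,0],
  [100,0,0,0,0,0,0],
])

```text
time_s: 7.6
ee_pos: [0.4481, 0.1908, 0.1492]
eef_rot: [3.141, 0.001, -3.14]
force: [0.1, -0.2, 0.7]
grip_width: 0.094
grip_force: 0.0
```

Run:
```python
from h import *
c=shot("wrist");save(c,"w2");print(cups(c))
c=shot("scene");save(c,"s2");print(cups(c))
chain((.448,.192,.042,180))
```

```text
[(array([0.383, 0.198]), 0.03, 3718, np.float64(0.066)), (array([0.447, 0.191]), 0.031, 3199, np.float64(0.066))]
[(array([ 0.353, -0.217]), 0.031, 572, np.float64(0.068)), (array([0.383, 0.196]), 0.031, 444, np.float64(0.068)), (array([0.447, 0.189]), 0.031, 402, np.float64(0.068)), (array([ 0.453, -0.291]), 0.032, 521, np.float64(0.068))]
t 7.7 p [0.4479 0.1907 0.1489] rpy [ 1.7999e+02  4.0000e-02 -1.7993e+02] q [ 0.33  0.22  1.76 -0.    1.16 -1.24] F [-0.1 -0.6 -0.1] w 0.0943 gf 0.0
[4.48e-01 1.92e-01 4.20e-02 1.80e+02] shift mm [  0.    1.2 106.9] rotvec [0.    0.001 0.001]
```

View pics/s2.png

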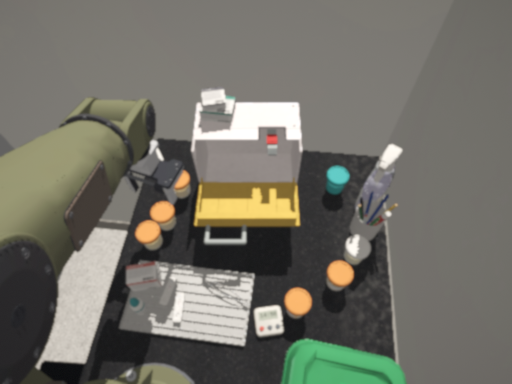

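The scene view shows the flap open as a tray at (247,205) with the handle at (225,238). The gripper is over the left pair. Grasping now.

>>> servo_tool([
  [100,0,0.001,0.05,0,0,0],
  [100,0,0,0.04,0,0,0],
  [100,0,0,0.017,0,0,0],
  [40,0,0,0,0,0,0],
  [40,0,0,0,0,0,0],
  [40,0,0,0,0,0,0],
  [40,0,0,0,0,0,0],
  [40,0,0,0,0,0,0],
], force=15)

```text
time_s: 8.7
ee_pos: [0.4482, 0.1918, 0.042]
eef_rot: [3.141, 0.001, -3.14]
force: [-1.0, -1.3, 4.9]
grip_width: 0.0586
grip_force: 15.0
```

>>> servo_tool([
  [40,0,0,-0.05,0,0,0],
  [40,0,0,-0.06,0,0,0],
  [40,0,0,-0.06,0,0,0],
  [40,-0.024,-0.055,0,0,0,0],
  [40,-0.024,-0.055,0,0,0,0],
  [40,-0.024,-0.055,0,0,0,0],
  [40,-0.024,-0.055,0,0,0,0],
  [40,-0.024,-0.055,0,0,0,0],
])

```text
time_s: 9.7
ee_pos: [0.5685, -0.0851, 0.2115]
eef_rot: [3.142, -0.0, -3.14]
force: [0.6, -0.2, -0.3]
grip_width: 0.059
grip_force: 15.0
```

>>> servo_tool([
  [40,0,0,0,0,0,0.172],
  [40,0,0,0,0,0,0.172],
  [40,0,0,0,0,0,0.172],
  [40,0,0,0,0,0,0.172],
  [40,0,0,0,0,0,0.172],
  [40,0,0,0,0,0,0.172],
  [40,0,0,0,0,0,0.172],
  [40,0,0,0,0,0,0],
])

```text
time_s: 10.7
ee_pos: [0.568, -0.0831, 0.2113]
eef_rot: [-3.141, -0.0, 1.94]
force: [0.5, 0.3, -1.6]
grip_width: 0.0588
grip_force: 15.0
```

Run:
```python
from h import *
s=box(-.145,-.075)
chain((*s,.2,111),(*s,.139,111))
c=shot("top");p=cloud(c)
m=(p[...,2]<.14)&(p[...,0]<.65)&(p[...,0]>.38)&(np.abs(p[...,1])<.17)
r=(p[...,:2]-C);bx=r@EX;by=r@EY
for lo,hi in((-.19,-.16),(-.16,-.13),(-.13,-.1)):
    mm=m&(bx>lo)&(bx<hi)&(np.abs(by-.05)<.05)&(p[...,2]>.06);print(lo,mm.sum(),np.median(p[mm][:,2]))
mm=m&(p[...,2]>.115);q=np.c_[bx[mm],by[mm]];print("lip",np.percentile(q,[2,50,98],0).round(3).tolist())
mm=m&(p[...,2]>.085)&(bx<-.245);print("handle",mm.sum(),bx[mm].mean(),by[mm].min(),by[mm].max(),p[mm][:,2].mean())
c=shot("scene");cv2.imwrite("pics/s3.png",c["pixels"][100:300,120:400,::-1])
```

```text
t 10.7 p [ 0.568  -0.0831  0.2113] rpy [-1.7998e+02 -1.0000e-02  1.1115e+02] q [-0.21  0.35  1.44 -0.    1.35 -0.58] F [ 0.5  0.3 -1.6] w 0.0588 gf 15.0
[ 5.69e-01 -8.60e-02  2.00e-01  1.11e+02] shift mm [-3.  -0.6 11.3] rotvec [-0.    -0.     0.003]
[ 5.69e-01 -8.60e-02  1.39e-01  1.11e+02] shift mm [ 0. -0. 61.] rotvec [0. 0. 0.]
-0.19 80 0.09639245667015406
-0.16 166 0.09469004709278706
-0.13 221 0.09297639916653067
lip [[-0.212, 0.093], [-0.183, 0.12], [-0.03, 0.129]]<stdin>:10: RuntimeWarning: Mean of empty slice.
  ret = ret.dtype.type(ret / rcount)
Traceback (most recent call last):
ValueError: zero-size array to reduction operation minimum which has no identity
```

The cup is held (grip width 59 mm). Setting it down, then on to the next cup.

>>> servo_tool([
  [40,-0.003,-0.0005,0.03,0,0,0],
  [40,0,0,0.025,0,0,0],
  [40,0,0,0.012,0,0,0],
  [40,0,0,0.006,0,0,0],
  [40,0,0,0,0,0,0],
  [85,0,0,0,0,0,0],
  [85,0,0,0,0,0,0],
  [85,0,0,0,0,0,0],
])

```text
time_s: 11.75
ee_pos: [0.5688, -0.0862, 0.1388]
eef_rot: [3.141, 0.0, 1.939]
force: [1.0, 0.2, -0.0]
grip_width: 0.0797
grip_force: 0.0
```

>>> servo_tool([
  [85,0,0,-0.05,0,0,0],
  [85,0,0,-0.06,0,0,0],
  [100,0.055,-0.0115,0,0,0,0],
  [100,0.055,-0.0115,0,0,0,0],
  [100,0.055,-0.0115,0,0,0,0],
  [100,0.055,-0.0115,0,0,0,0],
  [100,0.055,-0.0115,0,0,0,0],
  [100,0.055,-0.0115,0,0,0,0],
])

```text
time_s: 12.75
ee_pos: [0.3844, 0.1982, 0.2488]
eef_rot: [3.141, -0.0, 1.939]
force: [0.7, -0.9, 0.4]
grip_width: 0.0936
grip_force: 0.0
```

>>> servo_tool([
  [100,0,0,0,0,0,-0.17],
  [100,0,0,0,0,0,-0.17],
  [100,0,0,0,0,0,-0.17],
  [100,0,0,0,0,0,-0.17],
  [100,0,0,0.06,0,0,0],
  [100,0,0,0.05,0,0,0],
  [100,0,0,0,0,0,0],
  [100,0,0,0,0,0,0],
])

```text
time_s: 13.75
ee_pos: [0.3865, 0.1973, 0.1404]
eef_rot: [3.14, 0.001, 2.619]
force: [-0.1, 0.6, 0.5]
grip_width: 0.094
grip_force: 0.0
```

Run:
```python
from h import *
for n in("wrist","scene"):
  c=shot(n);print(n,cups(c),"tray",[(a[0],((a[0]-C)@EX).round(3),((a[0]-C)@EY).round(3),a[3]) for a in cups(c,.145,.18)])
chain((.384,.198,.042,150))
cv2.imwrite("pics/s3.png",c["pixels"][100:300,120:400,::-1])
```

```text
wrist [(array([0.383, 0.199]), 0.031, 3409, np.float64(0.066)), (array([0.553, 0.2  ]), 0.031, 1938, np.float64(0.065))] tray []
scene [(array([ 0.353, -0.217]), 0.031, 570, np.float64(0.068)), (array([ 0.453, -0.291]), 0.031, 523, np.float64(0.068)), (array([0.554, 0.196]), 0.031, 354, np.float64(0.068))] tray [(array([ 0.57 , -0.086]), np.float64(-0.144), np.float64(-0.075), np.float64(0.163))]
t 13.85 p [0.3866 0.1974 0.1406] rpy [1.7985e+02 1.2000e-01 1.5005e+02] q [ 0.39  0.11  1.91  0.    1.12 -0.66] F [-0.1  0.5  0.8] w 0.0937 gf 0.0
[3.84e-01 1.98e-01 4.20e-02 1.50e+02] shift mm [ 2.8 -1.  98.6] rotvec [0.003 0.002 0.001]
```

View pics/s3.png

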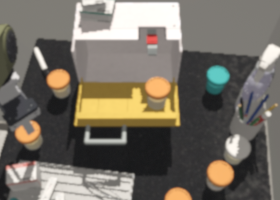

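Cup 1 stands at the right of the tray (158,90 in the crop). Taking cup 2.

>>> servo_tool([
  [100,0.003,-0.001,0.045,0,0,0],
  [100,0,0,0.04,0,0,0],
  [100,0,0,0.0135,0,0,0],
  [40,0,0,0,0,0,0],
  [40,0,0,0,0,0,0],
  [40,0,0,0,0,0,0],
  [40,0,0,0,0,0,0],
  [40,0,0,0,0,0,0],
], force=15)

```text
time_s: 14.85
ee_pos: [0.383, 0.1978, 0.0406]
eef_rot: [3.14, 0.001, 2.619]
force: [-1.5, 0.2, 6.8]
grip_width: 0.0584
grip_force: 15.0
```

>>> servo_tool([
  [40,0,0,-0.056,0,0,0],
  [40,0,0,-0.056,0,0,0],
  [40,0,0,-0.056,0,0,0],
  [40,0,0,0,0,0,0.17],
  [40,0,0,0,0,0,0.17],
  [40,0,0,0,0,0,0.17],
  [40,0,0,0,0,0,0.17],
  [40,0,0,0,0,0,0],
])

```text
time_s: 15.85
ee_pos: [0.3824, 0.1975, 0.2079]
eef_rot: [-3.141, 0.0, 1.94]
force: [-0.2, -0.2, -0.3]
grip_width: 0.0584
grip_force: 15.0
```

Run:
```python
from h import *
s=box(-.145,0.002);chain((*s,.21,111),(*s,.138,111),(*s,.25,111),(.554,.199,.25,111),(.554,.199,.12,111))
```

```text
t 15.85 p [0.3824 0.1975 0.2079] rpy [-179.99    0.    111.14] q [ 0.39  0.03  1.83 -0.    1.28  0.02] F [-0.2 -0.2 -0.3] w 0.0584 gf 15.0
[ 5.41e-01 -1.40e-02  2.10e-01  1.11e+02] shift mm [-254.7   71.4   -2.1] rotvec [-0.     0.     0.003]
[ 5.41e-01 -1.40e-02  1.38e-01  1.11e+02] shift mm [ 0. -0. 72.] rotvec [0. 0. 0.]
[ 5.41e-01 -1.40e-02  2.50e-01  1.11e+02] shift mm [   0.    0. -112.] rotvec [0. 0. 0.]
[  0.554   0.199   0.25  111.   ] shift mm [194.4  88.7   0. ] rotvec [0. 0. 0.]
[  0.554   0.199   0.12  111.   ] shift mm [  0.  -0. 130.] rotvec [0. 0. 0.]
```

>>> servo_tool([
  [40,-0.051,0.0145,0,0,0,0],
  [40,-0.051,0.0145,0,0,0,0],
  [40,-0.051,0.014,0,0,0,0],
  [40,-0.051,0.014,0,0,0,0],
  [40,-0.051,0.0145,0,0,0,0],
  [40,0,0,0,0,0,0],
  [40,0,0,0.035,0,0,0],
  [40,0,0,0.02,0,0,0],
])

```text
time_s: 16.85
ee_pos: [0.5401, -0.014, 0.1515]
eef_rot: [-3.14, -0.001, 1.943]
force: [-0.0, 0.3, 0.5]
grip_width: 0.0582
grip_force: 15.0
```

>>> servo_tool([
  [40,0,0,0.01,0,0,0],
  [40,0,0,0.005,0,0,0],
  [40,0,0,0,0,0,0],
  [85,0,0,0,0,0,0],
  [85,0,0,0,0,0,0],
  [85,0,0,0,0,0,0],
  [85,0,0,-0.05,0,0,0],
  [85,0,0,-0.06,0,0,0],
])

```text
time_s: 17.85
ee_pos: [0.5404, -0.0146, 0.2487]
eef_rot: [-3.14, -0.001, 1.939]
force: [0.6, 0.2, 0.4]
grip_width: 0.0799
grip_force: 0.0
```

>>> servo_tool([
  [100,0.0486,0.0222,0,0,0,0],
  [100,0.0486,0.0222,0,0,0,0],
  [100,0.0486,0.0222,0,0,0,0],
  [100,0.0486,0.0222,0,0,0,0],
  [100,0,0,0,0,0,0],
  [100,0,0,0.06,0,0,0],
  [100,0,0,0.05,0,0,0],
  [100,0,0,0,0,0,0],
])

```text
time_s: 18.85
ee_pos: [0.5524, 0.1975, 0.1352]
eef_rot: [-3.135, -0.0, 1.938]
force: [-0.2, -0.2, 1.0]
grip_width: 0.094
grip_force: 0.0
```

Run:
```python
from h import *
for n in("wrist","scene"):
  c=shot(n);print(n,cups(c),"tray",[(a[0],((a[0]-C)@EX).round(3),((a[0]-C)@EY).round(3),a[3]) for a in cups(c,.145,.18)])
s=box(-.145,0.077);chain((.554,.199,.042,111),(.554,.199,.21,111),(*s,.21,111),(*s,.138,111))
```

```text
wrist [(array([0.555, 0.201]), 0.031, 3526, np.float64(0.066))] tray []
scene [(array([ 0.353, -0.217]), 0.031, 571, np.float64(0.068)), (array([ 0.453, -0.291]), 0.031, 521, np.float64(0.068)), (array([0.554, 0.195]), 0.031, 304, np.float64(0.068))] tray [(array([ 0.544, -0.015]), np.float64(-0.142), np.float64(0.0), np.float64(0.163)), (array([ 0.57 , -0.086]), np.float64(-0.144), np.float64(-0.075), np.float64(0.163))]
t 18.95 p [0.5547 0.1984 0.1399] rpy [1.7990e+02 1.0000e-02 1.1105e+02] q [ 0.28  0.44  1.48 -0.    1.21 -0.09] F [-0.2  0.5  0.6] w 0.0943 gf 0.0
[5.54e-01 1.99e-01 4.20e-02 1.11e+02] shift mm [ 0.9 -0.6 97.9] rotvec [0.002 0.    0.001]
[  0.554   0.199   0.21  111.   ] shift mm [   0.    0. -168.] rotvec [0. 0. 0.]
[5.14e-01 5.60e-02 2.10e-01 1.11e+02] shift mm [-119.4  -88.7   -0. ] rotvec [0. 0. 0.]
[5.14e-01 5.60e-02 1.38e-01 1.11e+02] shift mm [ 0. -0. 72.] rotvec [0. 0. 0.]
```

>>> servo_tool([
  [100,0.001,0,0.045,0,0,0],
  [100,0,0,0.04,0,0,0],
  [100,0,0,0.013,0,0,0],
  [40,0,0,0,0,0,0],
  [40,0,0,0,0,0,0],
  [40,0,0,0,0,0,0],
  [40,0,0,0,0,0,0],
  [40,0,0,0,0,0,0],
], force=15)

```text
time_s: 19.95
ee_pos: [0.5539, 0.1997, 0.0407]
eef_rot: [3.141, 0.0, 1.939]
force: [-0.6, -0.8, 6.3]
grip_width: 0.0591
grip_force: 15.0
```

>>> servo_tool([
  [40,0,0,-0.056,0,0,0],
  [40,0,0,-0.056,0,0,0],
  [40,0,0,-0.056,0,0,0],
  [40,0,-0.0445,0,0,0,0],
  [40,0,-0.0445,0,0,0,0],
  [40,-0.04,0,0,0,0,0],
  [40,-0.04,0,0,0,0,0],
  [40,-0.04,0,0,0,0,0],
])

```text
time_s: 20.95
ee_pos: [0.5138, 0.0545, 0.2081]
eef_rot: [3.141, 0.0, 1.939]
force: [-0.7, 0.3, -0.5]
grip_width: 0.059
grip_force: 15.0
```

>>> servo_tool([
  [40,0,0,0,0,0,0],
  [40,0,0,0.035,0,0,0],
  [40,0,0,0.02,0,0,0],
  [40,0,0,0.012,0,0,0],
  [40,0,0,0.005,0,0,0],
  [40,0,0,0,0,0,0],
  [80,0,0,0,0,0,0],
  [80,0,0,0,0,0,0],
])

```text
time_s: 21.95
ee_pos: [0.5138, 0.0558, 0.1363]
eef_rot: [3.141, 0.0, 1.939]
force: [-0.3, 0.1, 0.6]
grip_width: 0.074
grip_force: 0.0
```

>>> servo_tool([
  [80,0,0,0,0,0,0],
  [80,0,0,-0.05,0,0,0],
  [80,0,0,-0.06,0,0,0],
  [40,0,-0.05,0,0,0,0],
  [40,0,-0.055,0,0,0,0],
  [40,0,0,0,0,0,0],
  [40,0,0,0,0,0,0],
  [40,0,0,0,0,0,0],
])

```text
time_s: 22.95
ee_pos: [0.4164, 0.0181, 0.2458]
eef_rot: [-3.141, -0.0, 1.939]
force: [-0.6, -1.1, -0.5]
grip_width: 0.0378
grip_force: 0.0
```

Run:
```python
from h import *
c=shot("scene");print(cups(c),"tray",[(a[0],((a[0]-C)@EX).round(3),((a[0]-C)@EY).round(3),a[3]) for a in cups(c,.145,.18)])
c=shot("wrist");save(c,"w4");p=cloud(c);bx=(p[...,:2]-C)@EX;by=(p[...,:2]-C)@EY
m=(bx<-.24)&(bx>-.285)&(p[...,2]>.08)&(p[...,2]<.125)&(by>-.02)&(by<.13);q=np.c_[bx[m],by[m],p[m][:,2]]
print("handle",len(q),np.percentile(q,[3,50,97],0).round(3).tolist())
h=box(-.2595,.052);chain((*h,.25,111),(*h,.082,111))
```

```text
[(array([ 0.353, -0.217]), 0.031, 573, np.float64(0.068)), (array([ 0.453, -0.291]), 0.031, 519, np.float64(0.068))] tray [(array([ 0.544, -0.015]), np.float64(-0.142), np.float64(0.0), np.float64(0.163)), (array([ 0.57 , -0.086]), np.float64(-0.144), np.float64(-0.075), np.float64(0.163))]
handle 1029 [[-0.264, 0.007, 0.099], [-0.257, 0.059, 0.103], [-0.242, 0.102, 0.105]]
t 23.05 p [0.4162 0.0181 0.2456] rpy [-1.7996e+02 -2.0000e-02  1.1111e+02] q [-0.04 -0.04  1.81  0.    1.37 -0.41] F [ 1.3 -1.5 -0.1] w 0.0374 gf 0.0
[ 4.16e-01 -9.00e-03  2.50e-01  1.11e+02] shift mm [-24.9  -9.7  -4.4] rotvec [-0.001 -0.     0.002]
[ 4.16e-01 -9.00e-03  8.20e-02  1.11e+02] shift mm [  0.  -0. 168.] rotvec [0. 0. 0.]
```

View pics/w4.png

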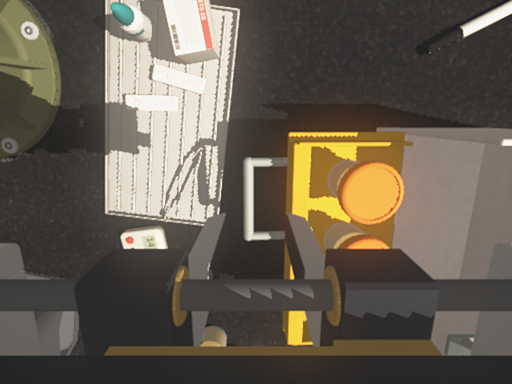

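The wrist view shows the handle bar at (248,198), between the fingers in x, with the cups in the tray. Gripping the handle.

>>> servo_tool([
  [40,-0.025,-0.0095,0,0,0,0],
  [40,0,0,0.05,0,0,0],
  [40,0,0,0.05,0,0,0],
  [40,0,0,0.04,0,0,0],
  [40,0,0,0.023,0,0,0],
  [0,0,0,0,0,0,0],
  [0,0,0,0,0,0,0],
  [0,0,0,0,0,0,0],
], force=20)

```text
time_s: 24.05
ee_pos: [0.4163, -0.0089, 0.0839]
eef_rot: [3.14, 0.001, 1.939]
force: [-5.7, -2.9, 0.8]
grip_width: 0.0114
grip_force: 20.1
```

>>> servo_tool([
  [0,0,0.002,-0.018,0,0,0],
  [0,0,0.004,-0.0175,0,0,0],
  [0,0,0.0057,-0.017,0,0,0],
  [0,0,0.0074,-0.0164,0,0,0],
  [0,0,0.009,-0.0156,0,0,0],
  [0,0,0.0105,-0.0146,0,0,0],
  [0,0,0.012,-0.0135,0,0,0],
  [0,0,0.013,-0.0123,0,0,0],
])

```text
time_s: 25.05
ee_pos: [0.4732, 0.0128, 0.2104]
eef_rot: [-3.137, 0.001, 1.938]
force: [-23.6, -8.9, 21.8]
grip_width: 0.011
grip_force: 20.0
```

>>> servo_tool([
  [0,0,0.0143,-0.0109,0,0,0],
  [0,0,0.0153,-0.0094,0,0,0],
  [0,0,0.0162,-0.0078,0,0,0],
  [0,0,0.0169,-0.0062,0,0,0],
  [0,0,0.0174,-0.0045,0,0,0],
  [0,0,0,0,0,0,0],
  [0,0,0,0,0,0,0],
  [0,0,0,0,0,0,0],
])

```text
time_s: 26.05
ee_pos: [0.5502, 0.0424, 0.2485]
eef_rot: [3.139, 0.002, 1.939]
force: [-1.9, -3.5, 7.4]
grip_width: 0.0118
grip_force: 20.0
```

Run:
```python
from h import *
chain();c=shot("scene");cv2.imwrite("pics/s5.png",cv2.resize(c["pixels"][70:320,110:410,::-1],(600,500)))
print(cups(c),cups(c,.085,.25))
```

```text
t 26.05 p [0.5502 0.0424 0.2485] rpy [1.7987e+02 1.0000e-01 1.1108e+02] q [ 0.01  0.27  1.46 -0.    1.41 -0.36] F [-1.9 -3.5  7.4] w 0.0118 gf 20.0
[(array([ 0.353, -0.217]), 0.031, 570, np.float64(0.068))] [(array([ 0.605, -0.039]), 0.033, 859, np.float64(0.189))]
```

View pics/s5.png

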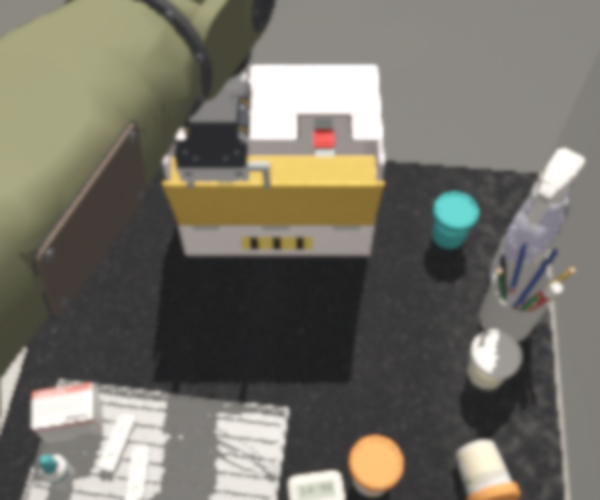

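The flap is up at about 0.2 rad. The used cup at the right, crop (490,475), has been knocked over or shifted. I'll lower the flap and look.

>>> servo_tool([
  [0,0,-0.0174,0.0045,0,0,0],
  [0,0,-0.0169,0.0062,0,0,0],
  [0,0,-0.0162,0.0078,0,0,0],
  [0,0,-0.0153,0.0094,0,0,0],
  [0,0,-0.0143,0.0109,0,0,0],
  [0,0,-0.013,0.0123,0,0,0],
  [0,0,-0.012,0.0135,0,0,0],
  [0,0,-0.0105,0.0146,0,0,0],
])

```text
time_s: 27.1
ee_pos: [0.4418, 0.0013, 0.1678]
eef_rot: [3.14, 0.0, 1.939]
force: [2.5, 2.2, -3.8]
grip_width: 0.0114
grip_force: 20.0
```

>>> servo_tool([
  [0,0,-0.009,0.0156,0,0,0],
  [0,0,-0.0074,0.0164,0,0,0],
  [0,0,-0.0057,0.017,0,0,0],
  [0,0,-0.004,0.0175,0,0,0],
  [0,0,-0.002,0.018,0,0,0],
  [0,0,0,0,0,0,0],
  [40,0,0,0,0,0,0],
  [40,0,0,0,0,0,0],
])

```text
time_s: 28.1
ee_pos: [0.416, -0.009, 0.0835]
eef_rot: [3.141, 0.0, 1.939]
force: [1.0, -0.2, -0.3]
grip_width: 0.0282
grip_force: 0.0
```

Run:
```python
from h import *
chain();c=shot("scene");cv2.imwrite("pics/s6.png",cv2.resize(c["pixels"][70:320,110:410,::-1],(600,500)))
print(cups(c),cups(c,.085,.25),cups(c,.0,.085))
p=cloud(c);hsv=cv2.cvtColor(c["pixels"],cv2.COLOR_RGB2HSV)
m=(p[...,2]>.008)&(p[...,2]<.1)&(p[...,0]>.35)&(p[...,0]<.52)&(p[...,1]<-.25)&(p[...,1]>-.37)
o=m&(hsv[...,0]<20)&(hsv[...,1]>110)
print(len(p[m]),np.percentile(p[m],[2,50,98],0).round(3),np.percentile(p[o],[2,50,98],0).round(3))
```

```text
t 28.1 p [ 0.416  -0.009   0.0835] rpy [1.7997e+02 3.0000e-02 1.1109e+02] q [-0.11  0.16  2.01 -0.    0.97 -0.48] F [ 1.  -0.2 -0.3] w 0.0282 gf 0.0
[(array([ 0.353, -0.217]), 0.031, 572, np.float64(0.068))] [(array([ 0.577, -0.073]), 0.033, 417, np.float64(0.096))] [(array([ 0.354, -0.216]), 0.032, 584, np.float64(0.067))]
885 [[ 0.356 -0.367  0.013]
 [ 0.397 -0.332  0.049]
 [ 0.519 -0.299  0.07 ]] [[ 0.353 -0.369  0.011]
 [ 0.367 -0.349  0.048]
 [ 0.385 -0.33   0.062]]
```

View pics/s6.png

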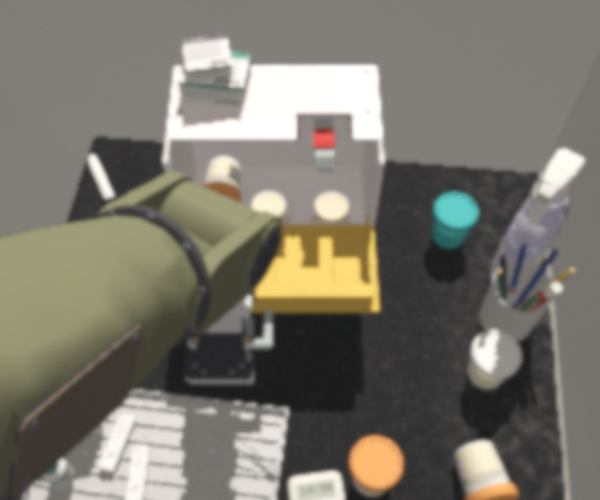

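Three cups are inside and the tray is empty. The knocked cup now lies on its side near crop (487,470), lid towards the robot. Next is the other standing cup at (376,462).

>>> servo_tool([
  [40,0,0,0,0,0,0],
  [40,0,0,-0.055,0,0,0],
  [40,0,0,-0.055,0,0,0],
  [40,0,0,-0.055,0,0,0],
  [100,-0.0427,-0.033,0,0,0,0],
  [100,-0.0427,-0.033,0,0,0,0],
  [100,-0.0427,-0.033,0,0,0,0],
  [100,-0.0427,-0.033,0,0,0,0],
])

```text
time_s: 29.15
ee_pos: [0.3533, -0.2173, 0.2482]
eef_rot: [3.141, 0.0, 1.939]
force: [1.1, -0.2, 0.1]
grip_width: 0.0741
grip_force: 0.0
```

>>> servo_tool([
  [100,0,0,0,0,0,0.1745],
  [100,0,0,0,0,0,0.1745],
  [100,0,0,0,0,0,0.1745],
  [100,0,0,0,0,0,0.1745],
  [100,0,0,0,0,0,0.1745],
  [100,0,0,0,0,0,0.1745],
  [100,0,0,0,0,0,0.1745],
  [100,0,0,0,0,0,0.1745],
])

```text
time_s: 30.15
ee_pos: [0.354, -0.2157, 0.248]
eef_rot: [-3.142, 0.0, 0.537]
force: [-0.2, 0.5, -0.5]
grip_width: 0.0937
grip_force: 0.0
```

>>> servo_tool([
  [100,0,0,0,0,0,0.1745],
  [100,0,0,0.055,0,0,0],
  [100,0,0,0.055,0,0,0],
  [100,0,0,0,0,0,0],
  [100,0,0,0,0,0,0],
  [100,0,0,0,0,0,0],
  [100,0,0,0,0,0,0],
  [100,0,0,0,0,0,0],
])

```text
time_s: 31.15
ee_pos: [0.3543, -0.2159, 0.1385]
eef_rot: [3.141, -0.001, 0.368]
force: [0.1, -0.6, -0.1]
grip_width: 0.094
grip_force: 0.0
```

Run:
```python
from h import *
for n in("wrist","top","scene"):
  c=shot(n)
  if n=="wrist":save(c,"w7")
  print(n,cups(c))
  p=cloud(c);hsv=cv2.cvtColor(c["pixels"],cv2.COLOR_RGB2HSV)
  m=(p[...,2]>.008)&(p[...,2]<.075)&(p[...,0]>.33)&(p[...,0]<.49)&(p[...,1]<-.26)&(p[...,1]>-.39)
  if m.sum()<50: continue
  o=m&(hsv[...,0]<20)&(hsv[...,1]>140)
  r=cv2.minAreaRect(p[m&(p[...,2]>.02)][:,:2].astype(np.float32))
  print(m.sum(),o.sum(),"all",np.percentile(p[m],[2,50,98],0).round(3).tolist(),"lid",p[o].mean(0).round(3),np.percentile(p[o],[2,98],0).round(3).tolist(),r)
  w=(p[...,1]<-.385)&(p[...,1]>-.47)&(p[...,0]>.3)&(p[...,0]<.5)
  print("wall z",np.percentile(p[w][:,2],[5,50,95]).round(3), "z>.03 max y",p[w&(p[...,2]>.03)][:,:2].max(0) if (w&(p[...,2]>.03)).any() else None)
s=box(-.145,.06);chain((.354,-.2155,.042,21),(.354,-.2155,.21,21),(*s,.21,21),(*s,.138,21))
```

```text
wrist [(array([ 0.355, -0.216]), 0.031, 3438, np.float64(0.066))]
3949 774 all [[0.36, -0.368, 0.019], [0.394, -0.333, 0.046], [0.43, -0.307, 0.058]] lid [ 0.372 -0.347  0.051] [[0.357, -0.374, 0.029], [0.393, -0.327, 0.059]] ((0.39752814173698425, -0.3376191258430481), (0.06740055978298187, 0.06002198904752731), 34.78379440307617)
wall z [-0.002 -0.001  0.05 ] z>.03 max y [ 0.49936026 -0.42495555]
top []
60 22 all [[0.374, -0.377, 0.012], [0.391, -0.36, 0.049], [0.442, -0.347, 0.058]] lid [ 0.382 -0.367  0.053] [[0.373, -0.378, 0.038], [0.391, -0.358, 0.06]] ((0.4004799723625183, -0.3627900183200836), (0.051511384546756744, 0.02178177423775196), 17.911144256591797)
wall z [-0.     0.457  0.657] z>.03 max y [ 0.49997335 -0.42256592]
scene [(array([ 0.349, -0.221]), 0.03, 369, np.float64(0.068))]
727 233 all [[0.355, -0.377, 0.014], [0.386, -0.339, 0.048], [0.425, -0.309, 0.061]] lid [ 0.368 -0.354  0.042] [[0.353, -0.379, 0.01], [0.385, -0.33, 0.063]] ((0.3954324722290039, -0.34026631712913513), (0.06924709677696228, 0.05957668647170067), 32.86029052734375)
wall z [0.001 0.319 0.485] z>.03 max y [ 0.49999765 -0.4241868 ]
t 31.3 p [ 0.3541 -0.2158  0.1381] rpy [179.99  -0.    21.1 ] q [-0.64  0.07  1.96 -0.    1.11  0.57] F [1.2 0.3 1.2] w 0.0937 gf 0.0
[ 0.354 -0.216  0.042 21.   ] shift mm [-0.  -0.3 96.1] rotvec [ 0.    -0.     0.002]
[ 0.354 -0.216  0.21  21.   ] shift mm [   0.    0. -168.] rotvec [0. 0. 0.]
[ 0.52  0.04  0.21 21.  ] shift mm [ 246.6 -178.9   -0. ] rotvec [0. 0. 0.]
[ 0.52   0.04   0.138 21.   ] shift mm [ 0. -0. 72.] rotvec [0. 0. 0.]
```

View pics/w7.png

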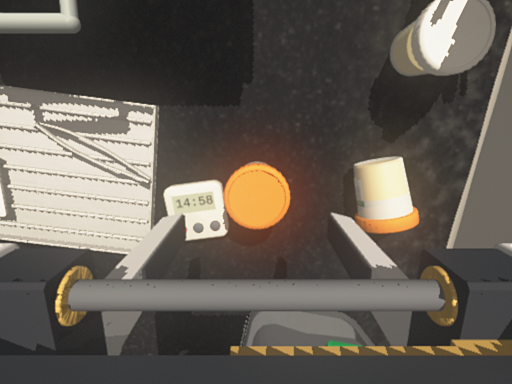

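The wrist view shows the target lid at (257,197), a timer beside it at (197,208), and the lying cup at (385,195) with its lid end at (387,218). I'll check the timer's height before descending.

Run:
```python
from h import *
c=shot("wrist");p=cloud(c);print(p[190:235:8,170:230:12,2].round(3))
```

```text
[[0.016 0.014 0.015 0.014 0.015]
 [0.015 0.014 0.014 0.015 0.015]
 [0.014 0.015 0.015 0.015 0.014]
 [0.015 0.139 0.015 0.015 0.015]
 [0.155 0.145 0.014 0.016 0.016]
 [0.165 0.145 0.017 0.016 0.014]]
```

>>> servo_tool([
  [100,0,0,0.045,0,0,0],
  [100,0,0,0.04,0,0,0],
  [100,0,0,0.011,0,0,0],
  [40,0,0,0,0,0,0],
  [40,0,0,0,0,0,0],
  [40,0,0,0,0,0,0],
  [40,0,0,0,0,0,0],
  [40,0,0,0,0,0,0],
], force=15)

```text
time_s: 32.35
ee_pos: [0.3544, -0.2159, 0.0425]
eef_rot: [3.141, -0.001, 0.368]
force: [-0.7, 1.2, 6.7]
grip_width: 0.0584
grip_force: 15.0
```

>>> servo_tool([
  [40,0,0,-0.056,0,0,0],
  [40,0,0,-0.056,0,0,0],
  [40,0,0,-0.056,0,0,0],
  [40,0.041,-0.03,0,0,0,0],
  [40,0.041,-0.03,0,0,0,0],
  [40,0.041,-0.03,0,0,0,0],
  [40,0.041,-0.03,0,0,0,0],
  [40,0.041,-0.03,0,0,0,0],
])

```text
time_s: 33.35
ee_pos: [0.492, -0.0004, 0.21]
eef_rot: [3.142, 0.0, 0.368]
force: [0.4, -0.5, -0.4]
grip_width: 0.0585
grip_force: 15.0
```

>>> servo_tool([
  [40,0.041,-0.029,0,0,0,0],
  [40,0,0,0,0,0,0],
  [40,0,0,0.035,0,0,0],
  [40,0,0,0.02,0,0,0],
  [40,0,0,0.012,0,0,0],
  [40,0,0,0.004,0,0,0],
  [40,0,0,0,0,0,0],
  [85,0,0,0,0,0,0],
])

```text
time_s: 34.35
ee_pos: [0.5195, 0.0398, 0.1397]
eef_rot: [3.141, -0.001, 0.368]
force: [-0.1, 0.2, -0.7]
grip_width: 0.0655
grip_force: 0.0
```

>>> servo_tool([
  [85,0,0,0,0,0,0],
  [85,0,0,0,0,0,0],
  [85,0,0,-0.05,0,0,0],
  [85,0,0,-0.06,0,0,0],
  [100,-0.055,0,-0.03,0,0,0],
  [100,-0.055,0,0,0,0,0],
  [100,0,0,0,0,0,0],
  [100,0,0,0,0,0,0],
])

```text
time_s: 35.35
ee_pos: [0.4172, 0.0004, 0.2792]
eef_rot: [3.141, -0.001, 0.368]
force: [-0.1, 0.5, -0.6]
grip_width: 0.0939
grip_force: 0.0
```

Run:
```python
from h import *
for n in("top","scene"):
  c=shot(n)
  print(n,"tray",[(a[0],((a[0]-C)@EX).round(3),((a[0]-C)@EY).round(3),a[3]) for a in cups(c,.145,.18)])
  p=cloud(c);hsv=cv2.cvtColor(c["pixels"],cv2.COLOR_RGB2HSV)
  m=(p[...,2]>.015)&(p[...,2]<.075)&(p[...,0]>.33)&(p[...,0]<.47)&(p[...,1]<-.26)&(p[...,1]>-.4)
  if m.sum()<50: continue
  o=m&(hsv[...,0]<20)&(hsv[...,1]>150)
  r=cv2.minAreaRect(p[m][:,:2].astype(np.float32))
  b=m&~(o)
  print(m.sum(),o.sum(),"lid",p[o].mean(0).round(3),"body",p[b].mean(0).round(3),r)
  bb=p[b&(p[...,2]>.035)][:,:2].astype(np.float32)
  print("ridge",cv2.fitLine(p[b&(p[...,2]>.047)][:,:2].astype(np.float32),cv2.DIST_HUBER,0,.01,.01).ravel().round(3))
  w=(p[...,1]<-.385)&(p[...,1]>-.47)&(p[...,0]>.3)&(p[...,0]<.55)&(p[...,2]>.05)
  q=p[w].astype(np.float32)
  for x in(.35,.4,.45,.5): 
    s=q[np.abs(q[:,0]-x)<.01]; print(x,len(s),s[:,1].max() if len(s) else 0,end=" ")
chain()
```

```text
top tray [(array([0.528, 0.042]), np.float64(-0.137), np.float64(0.059), np.float64(0.162))]
396 60 lid [ 0.369 -0.347  0.051] body [ 0.397 -0.333  0.046] ((0.39666473865509033, -0.3375919461250305), (0.06793493777513504, 0.05969727784395218), 32.81595993041992)
ridge [ 0.826  0.564  0.392 -0.34 ]
0.35 1184 -0.4599444 0.4 1272 -0.44653285 0.45 1413 -0.43248925 0.5 1559 -0.41959143 scene tray []
733 156 lid [ 0.366 -0.352  0.04 ] body [ 0.395 -0.336  0.048] ((0.3948148488998413, -0.33932971954345703), (0.07111749053001404, 0.05935748666524887), 35.182979583740234)
ridge [ 0.798  0.602  0.393 -0.341]
0.35 1548 -0.46156102 0.4 1511 -0.44831845 0.45 1469 -0.43418404 0.5 1448 -0.421294 t 35.45 p [0.4174 0.0005 0.2786] rpy [-1.7998e+02  3.0000e-02  2.1130e+01] q [-0.09 -0.05  1.75  0.    1.45  1.12] F [-0.1  0.3  0.6] w 0.0942 gf 0.0
```

Run:
```python
from h import *
chain((.3915,-.3314,.279,21.13),(.3915,-.3314,.279,34),(.3915,-.3314,.11,34),(.3915,-.3314,.01,34))
```

```text
t 35.45 p [0.4174 0.0005 0.2786] rpy [-1.7998e+02  3.0000e-02  2.1130e+01] q [-0.09 -0.05  1.75  0.    1.45  1.12] F [-0.1  0.3  0.6] w 0.0942 gf 0.0
[ 0.392 -0.331  0.279 21.13 ] shift mm [-143.8  300.3   -0.4] rotvec [-0.  0. -0.]
[ 0.392 -0.331  0.279 34.   ] shift mm [0. 0. 0.] rotvec [ 0.     0.    -0.225]
[ 0.392 -0.331  0.11  34.   ] shift mm [  0.  -0. 169.] rotvec [0. 0. 0.]
[ 3.92e-01 -3.31e-01  1.00e-02  3.40e+01] shift mm [  0.  -0. 100.] rotvec [0. 0. 0.]
```

>>> servo_tool([
  [100,-0.024,0.05,0,0,0,0],
  [100,-0.024,0.05,0,0,0,0],
  [100,-0.024,0.05,0,0,0,0],
  [100,-0.024,0.05,0,0,0,0],
  [100,-0.024,0.05,0,0,0,0],
  [100,-0.024,0.05,0,0,0,0],
  [100,0,0,0,0,0,-0.1125],
  [100,0,0,0,0,0,-0.1125],
])

```text
time_s: 36.45
ee_pos: [0.3908, -0.3322, 0.2777]
eef_rot: [-3.14, 0.0, 0.596]
force: [-0.3, 0.2, -0.6]
grip_width: 0.094
grip_force: 0.0
```

>>> servo_tool([
  [100,0,0,0,0,0,0],
  [100,0,0,0.05,0,0,0],
  [100,0,0,0.05,0,0,0],
  [100,0,0,0.05,0,0,0],
  [100,0,0,0,0,0,0],
  [100,0,0,0,0,0,0],
  [100,0,0,0,0,0,0],
  [100,0,0,0,0,0,0],
])

```text
time_s: 37.45
ee_pos: [0.3907, -0.3318, 0.1302]
eef_rot: [3.14, -0.0, 0.593]
force: [-0.3, -1.0, -1.1]
grip_width: 0.0945
grip_force: 0.0
```

Run:
```python
from h import *
c=shot("wrist");save(c,"w8");p=cloud(c);hsv=cv2.cvtColor(c["pixels"],cv2.COLOR_RGB2HSV)
m=(p[...,2]>.015)&(p[...,2]<.065)&(p[...,0]>.33)&(p[...,0]<.47)&(p[...,1]<-.26)&(p[...,1]>-.4)
r=cv2.minAreaRect(p[m][:,:2].astype(np.float32));print(m.sum(),r,p[m][:,2].max())
chain((.3915,-.3314,.01,34))
```

```text
3784 ((0.3980790078639984, -0.33902764320373535), (0.06765881925821304, 0.06032843515276909), 32.81376647949219) 0.05991015657169732
t 37.5 p [ 0.3906 -0.3317  0.1299] rpy [ 1.7991e+02 -2.0000e-02  3.3980e+01] q [-0.78  0.29  1.71 -0.    1.13  0.2 ] F [-0.3  0.7  0.4] w 0.094 gf 0.0
[ 3.92e-01 -3.31e-01  1.00e-02  3.40e+01] shift mm [9.000e-01 1.000e-01 1.199e+02] rotvec [ 0.002 -0.    -0.   ]
```

View pics/w8.png

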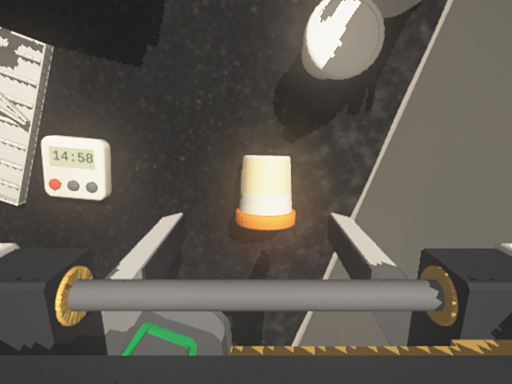

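The lying cup is centred between the fingers at (267,190). The white cup at (343,37) and the wall are clear.

>>> servo_tool([
  [100,0.003,0,0.045,0,0,0],
  [100,0,0,0.045,0,0,0],
  [100,0,0,0.02,0,0,0],
  [100,0,0,0.01,0,0,0],
  [30,0,0,0,0,0,0],
  [30,0,0,0,0,0,0],
  [30,0,0,0,0,0,0],
  [30,0,0,0,0,0,0],
], force=15)

```text
time_s: 38.5
ee_pos: [0.393, -0.33, 0.0094]
eef_rot: [3.141, -0.0, 0.593]
force: [-0.4, 0.1, 1.0]
grip_width: 0.0572
grip_force: 0.0
```

>>> servo_tool([
  [30,0,0,0,0,0,0],
  [30,0,0,-0.05,0,0,0],
  [30,0,0,-0.05,0,0,0],
  [30,0,0,-0.05,0,0,0],
  [30,0,0,-0.05,0,0,0],
  [30,0,0,0,0,0,0.1125],
  [30,0,0,0,0,0,0.1125],
  [30,0,0,0,0,0,0],
])

```text
time_s: 39.5
ee_pos: [0.3927, -0.3297, 0.2088]
eef_rot: [-3.141, 0.0, 0.369]
force: [-0.4, 0.3, -0.9]
grip_width: 0.0499
grip_force: 14.9
```

Run:
```python
from h import *
s=box(-.14,-.055);chain((*s,.21,21),(*s,.109,21))
```

```text
t 39.5 p [ 0.3927 -0.3297  0.2088] rpy [-1.7999e+02  1.0000e-02  2.1140e+01] q [-0.77  0.21  1.62 -0.    1.31  0.43] F [-0.4  0.3 -0.9] w 0.0499 gf 14.9
[ 0.566 -0.066  0.21  21.   ] shift mm [ 256.8 -183.7   -1.2] rotvec [-0.     0.     0.002]
[ 0.566 -0.066  0.109 21.   ] shift mm [  0.  -0. 101.] rotvec [0. 0. 0.]
```

>>> servo_tool([
  [30,0.0428,-0.0306,0,0,0,0],
  [30,0.0428,-0.0306,0,0,0,0],
  [30,0.0428,-0.0306,0,0,0,0],
  [30,0.0428,-0.0306,0,0,0,0],
  [30,0.0428,-0.0306,0,0,0,0],
  [30,0.0428,-0.0306,0,0,0,0],
  [30,0,0,0,0,0,0],
  [30,0,0,0.03,0,0,0],
])

```text
time_s: 40.5
ee_pos: [0.5671, -0.0661, 0.18]
eef_rot: [3.14, -0.003, 0.372]
force: [0.3, -0.6, -0.9]
grip_width: 0.0497
grip_force: 14.9
```

>>> servo_tool([
  [30,0,0,0.03,0,0,0],
  [30,0,0,0.025,0,0,0],
  [30,0,0,0.01,0,0,0],
  [30,0,0,0.005,0,0,0],
  [30,0,0,0,0,0,0],
  [78,0,0,0,0,0,0],
  [78,0,0,0,0,0,0],
  [78,0,0,0,0,0,0],
])

```text
time_s: 41.5
ee_pos: [0.5664, -0.066, 0.1092]
eef_rot: [3.141, -0.0, 0.368]
force: [0.1, 0.0, -1.2]
grip_width: 0.0728
grip_force: 0.0
```

>>> servo_tool([
  [78,0,0,-0.05,0,0,0],
  [78,0,0,-0.06,0,0,0],
  [40,-0.06,-0.03,-0.03,0,0,0],
  [40,-0.06,-0.04,0,0,0,0],
  [40,0,-0.04,0,0,0,0],
  [40,0,0,0,0,0,-0.1745],
  [40,0,0,0,0,0,-0.1745],
  [40,0,0,0,0,0,-0.1745],
])

```text
time_s: 42.5
ee_pos: [0.4341, -0.0095, 0.2447]
eef_rot: [3.141, -0.0, 0.898]
force: [-1.0, -0.5, -0.6]
grip_width: 0.0374
grip_force: 0.0
```

>>> servo_tool([
  [40,0,0,0,0,0,-0.1745],
  [40,0,0,0,0,0,-0.1745],
  [40,0,0,0,0,0,-0.1745],
  [40,0,0,0,0,0,-0.1745],
  [40,0,0,0,0,0,-0.1745],
  [40,0,0,0,0,0,-0.1745],
  [40,0,0,0,0,0,0],
  [40,0,0,0,0,0,0],
])

```text
time_s: 43.5
ee_pos: [0.4341, -0.0097, 0.2445]
eef_rot: [3.141, 0.0, 1.935]
force: [0.0, 0.0, 0.7]
grip_width: 0.0376
grip_force: 0.0
```

Run:
```python
from h import *
c=shot("scene");cv2.imwrite("pics/s9.png",cv2.resize(c["pixels"][70:320,110:410,::-1],(600,500)))
h=box(-.2605,.052);chain((*h,.25,111),(*h,.082,111))
c=shot("wrist");p=cloud(c);bx=(p[...,:2]-C)@EX;by=(p[...,:2]-C)@EY
m=(bx<-.24)&(bx>-.285)&(p[...,2]>.08)&(p[...,2]<.125)&(by>-.02)&(by<.13);q=np.c_[bx[m],by[m],p[m][:,2]]
print("handle",len(q),np.percentile(q,[3,50,97],0).round(3).tolist())
```

```text
t 43.55 p [ 0.4341 -0.0097  0.2445] rpy [179.99   0.   110.9 ] q [-0.11  0.01  1.77 -0.    1.37 -0.47] F [ 0.3 -0.1  0.2] w 0.0375 gf 0.0
[ 4.15e-01 -9.00e-03  2.50e-01  1.11e+02] shift mm [  7.4 -17.4  -5.5] rotvec [ 0.     0.    -0.002]
[ 4.15e-01 -9.00e-03  8.20e-02  1.11e+02] shift mm [  0.  -0. 168.] rotvec [0. 0. 0.]
handle 1108 [[-0.264, 0.007, 0.099], [-0.257, 0.058, 0.103], [-0.242, 0.102, 0.105]]
```

View pics/s9.png

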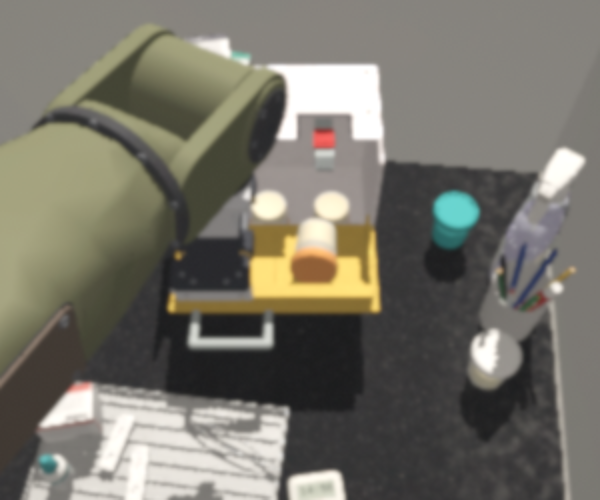

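The lying cup rests in the tray at (315,250). Swinging the flap shut.

>>> servo_tool([
  [40,0.0074,-0.0174,0,0,0,0],
  [40,0,0,0.05,0,0,0],
  [40,0,0,0.05,0,0,0],
  [40,0,0,0.04,0,0,0],
  [40,0,0,0.022,0,0,0],
  [0,0,0,0,0,0,0],
  [0,0,0,0,0,0,0],
  [0,0,0,0,0,0,0],
], force=20)

```text
time_s: 44.6
ee_pos: [0.4162, -0.009, 0.0835]
eef_rot: [3.139, 0.001, 1.938]
force: [12.1, 5.6, -0.6]
grip_width: 0.0113
grip_force: 20.1
```

>>> servo_tool([
  [0,0,0.002,-0.018,0,0,0],
  [0,0,0.004,-0.0175,0,0,0],
  [0,0,0.0057,-0.017,0,0,0],
  [0,0,0.0074,-0.0164,0,0,0],
  [0,0,0.009,-0.0156,0,0,0],
  [0,0,0.0105,-0.0146,0,0,0],
  [0,0,0.012,-0.0135,0,0,0],
  [0,0,0.013,-0.0123,0,0,0],
])

```text
time_s: 45.6
ee_pos: [0.4731, 0.013, 0.2094]
eef_rot: [-3.138, 0.001, 1.938]
force: [-16.7, -7.9, 14.8]
grip_width: 0.0112
grip_force: 20.0
```

>>> servo_tool([
  [0,0,0.0143,-0.0109,0,0,0],
  [0,0,0.0153,-0.0094,0,0,0],
  [0,0,0.0162,-0.0078,0,0,0],
  [0,0,0.0169,-0.0062,0,0,0],
  [0,0,0.0174,-0.0045,0,0,0],
  [0,0,0,0,0,0,0],
  [0,0,0,0,0,0,0],
  [0,0,0,0,0,0,0],
])

```text
time_s: 46.6
ee_pos: [0.5492, 0.0422, 0.2476]
eef_rot: [3.14, 0.001, 1.938]
force: [-2.3, -3.3, 6.5]
grip_width: 0.0113
grip_force: 20.0
```

>>> servo_tool([
  [0,0,0.009,-0.0015,0,0,0],
  [0,0,0.009,-0.0012,0,0,0],
  [0,0,0.009,-0.0005,0,0,0],
  [0,0,0.006,0,0,0,0],
  [0,0,0.004,0,0,0,0],
  [0,0,0,0,0,0,0],
  [0,0,0,0,0,0,0],
  [0,0,0,0,0,0,0],
])

```text
time_s: 47.6
ee_pos: [0.5839, 0.0555, 0.2504]
eef_rot: [3.14, 0.001, 1.938]
force: [-0.3, -3.7, 5.3]
grip_width: 0.0113
grip_force: 20.0
```

Run:
```python
from h import *
chain();p=np.array(ctrl.get_obs()["ee_pos"]);print("TCP box x",(p[:2]-C)@EX, "theta",np.arcsin((-.08-(p[:2]-C)@EX)/.18))
```

```text
t 47.6 p [0.5839 0.0555 0.2504] rpy [1.7991e+02 7.0000e-02 1.1106e+02] q [ 0.03  0.35  1.35 -0.    1.44 -0.33] F [-0.3 -3.7  5.3] w 0.0113 gf 20.0
TCP box x -0.07989227081225705 theta -0.0005984955231906889
```

>>> servo_tool([
  [0,0,0.002,0,0,0,0],
  [0,0,0.002,0,0,0,0],
  [0,0,0.002,0,0,0,0],
  [0,0,0.001,0,0,0,0],
  [0,0,0,0,0,0,0],
  [0,0,0,0,0,0,0],
  [0,0,0,0,0,0,0],
  [0,0,0,0,0,0,0],
])

```text
time_s: 48.6
ee_pos: [0.5889, 0.0575, 0.2503]
eef_rot: [-3.139, 0.001, 1.938]
force: [-14.1, -6.7, 9.7]
grip_width: 0.0115
grip_force: 20.0
```

>>> servo_tool([
  [0,0,0.003,0,0,0,0],
  [0,0,0,0,0,0,0],
  [0,0,0,0,0,0,0],
  [0,0,-0.005,0,0,0,0],
  [0,0,-0.005,0,0,0,0],
  [0,0,-0.004,0,0,0,0],
  [0,0,0,0,0,0,0],
  [0,0,0,0,0,0,0],
])

```text
time_s: 49.6
ee_pos: [0.5803, 0.0543, 0.2504]
eef_rot: [3.14, 0.001, 1.938]
force: [-0.1, -3.2, 7.2]
grip_width: 0.0114
grip_force: 20.0
```

>>> servo_tool([
  [0,0,-0.002,0,0,0,0],
  [0,0,-0.002,0,0,0,0],
  [0,0,0,0,0,0,0],
  [0,0,0,0,0,0,0],
  [0,0,0,0,0,0,0],
  [0,0,0,0,0,0,0],
  [0,0,0,0,0,0,0],
  [0,0,0,0,0,0,0],
])

```text
time_s: 50.6
ee_pos: [0.5775, 0.0532, 0.2503]
eef_rot: [3.137, 0.001, 1.939]
force: [8.0, -1.5, 3.7]
grip_width: 0.0112
grip_force: 20.0
```

Run:
```python
from h import *
chain();c=shot("scene");p=cloud(c);hsv=cv2.cvtColor(c["pixels"],cv2.COLOR_RGB2HSV);bx=(p[...,:2]-C)@EX;by=(p[...,:2]-C)@EY
m=(p[...,2]>.1)&(p[...,2]<.21)&(np.abs(by)<.11)&(bx>-.2)&(bx<-.05)&(hsv[...,0]>18)&(hsv[...,0]<33)&(hsv[...,1]>150)
v=np.polyfit(p[m][:,2],bx[m],1);print("flap tilt",-v[0],v)
r=(np.abs(by+.062)<.03)&(bx>-.06)&(bx<.01)&(hsv[...,1]>120)&((hsv[...,0]<7)|(hsv[...,0]>175));print("pad z",np.median(p[r][:,2]),r.sum())
cv2.imwrite("pics/s10.png",cv2.resize(c["pixels"][70:320,110:410,::-1],(600,500)))
```

```text
t 50.6 p [0.5775 0.0532 0.2503] rpy [1.7976e+02 7.0000e-02 1.1108e+02] q [ 0.03  0.34  1.37  0.    1.43 -0.34] F [ 8.  -1.5  3.7] w 0.0112 gf 20.0
flap tilt 0.03864369974792755 [-0.0386437  -0.07885151]
pad z 0.20758150727980257 48
```

View pics/s10.png

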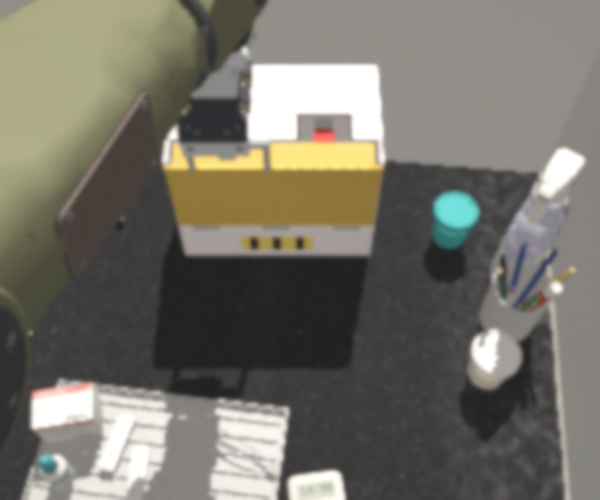

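The flap tilt is 0.039 rad, the hook pad is up, and the flap resists being pulled open, so it is latched. Releasing and backing off.

>>> servo_tool([
  [0,0,0.002,0,0,0,0],
  [40,0,0,0,0,0,0],
  [40,0,0,0,0,0,0],
  [40,0,0,0,0,0,0],
  [40,0,0,-0.04,0,0,0],
  [40,0,0,-0.05,0,0,0],
  [40,0,0,-0.03,0,0,0],
  [40,0,-0.06,0,0,0,0],
])

```text
time_s: 51.65
ee_pos: [0.524, 0.0325, 0.3696]
eef_rot: [3.14, 0.0, 1.94]
force: [-0.2, -1.1, 0.5]
grip_width: 0.0378
grip_force: 0.0
```

>>> servo_tool([
  [40,0,-0.05,0,0,0,0],
  [40,0,-0.05,0,0,0,0],
  [40,0,0,0,0,0,0],
  [40,0,0,0,0,0,0],
  [40,0,0,0,0,0,0],
  [40,0,0,0,0,0,0],
  [40,0,0,0,0,0,0],
  [40,0,0,0,0,0,0],
])

```text
time_s: 52.65
ee_pos: [0.429, -0.0037, 0.3692]
eef_rot: [-3.141, -0.0, 1.939]
force: [-0.5, -0.1, -0.4]
grip_width: 0.0377
grip_force: 0.0
```

Run:
```python
from h import *
chain();c=shot("scene");p=cloud(c);hsv=cv2.cvtColor(c["pixels"],cv2.COLOR_RGB2HSV);bx=(p[...,:2]-C)@EX;by=(p[...,:2]-C)@EY
m=(p[...,2]>.1)&(p[...,2]<.21)&(np.abs(by)<.11)&(bx>-.2)&(bx<-.05)&(hsv[...,0]>18)&(hsv[...,0]<33)&(hsv[...,1]>150)
v=np.polyfit(p[m][:,2],bx[m],1);print("flap tilt",-v[0])
r=(np.abs(by+.062)<.03)&(bx>-.06)&(bx<.01)&(hsv[...,1]>120)&((hsv[...,0]<7)|(hsv[...,0]>175));print("pad z",np.median(p[r][:,2]))
print([cups(shot(n),.02,.3) for n in("scene","top")])
m=(p[...,2]>.055)&(p[...,2]<.078)&(p[...,0]>.45)&(p[...,0]<.56)&(p[...,1]<-.28)&(p[...,1]>-.37)&(hsv[...,1]<60)
q=p[m];print("white",len(q),np.median(q,0).round(3),np.percentile(q,2,0).round(3),np.percentile(q,98,0).round(3))
```

```text
t 52.65 p [ 0.429  -0.0037  0.3692] rpy [-1.7998e+02 -1.0000e-02  1.1109e+02] q [-0.09 -0.05  1.54 -0.    1.65 -0.46] F [-0.5 -0.1 -0.4] w 0.0377 gf 0.0
flap tilt 0.03802911393876512
pad z 0.2080962818985771
[[(array([ 0.625, -0.048]), 0.033, 1053, np.float64(0.18))], [(array([ 0.631, -0.05 ]), 0.033, 495, np.float64(0.2))]]
white 439 [ 0.533 -0.316  0.069] [ 0.508 -0.342  0.059] [ 0.559 -0.288  0.072]
```

```bash
python3 -c "
from station import ctrl
print(ctrl.hand_in())"
```

```text
the job is handed in; nothing more can be done
None
```

I handed the job in at about 53 s of the 210 s limit, with all five orange-lidded cups tipped into the waste box, the flap shut and held by the hook, and the white-lidded cup still standing where it was; the hand-in returned no verdict.

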